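# Fetch the block plane from behind the glue, wax tin and screw jar

### The arm

A 7-joint arm with a two-finger parallel gripper is mounted at the origin on the work surface. World frame = base frame: x ahead of the robot, y to its left, z up, the work surface at z = 0. Lengths are in m, angles in rad, forces in N, time in s.
With the tool pointing down it reaches from about 0.4 to 0.75 m from the base axis. Payload 19.5 kg.
Tool frame: the origin (TCP) lies midway between the tips of the shut fingers; the grasp point (between the pads) lies 19 mm behind it; z points along the fingers, y is the direction in which the jaws open and shut (so a half turn about z gives the same grasp; the last joint's range is limited). The gripper opens to 85 mm and grips with 20 to 120 N. Pads are 22 mm wide; open, the fingers measure 114 mm over their backs; the gripper's body (76 mm by 85 mm) begins 54 mm behind the grasp point. The pads swing forward as they close: fully open they stand 13 mm farther back than shut.
Start: joints at [-1.344, 0.707, -0.028, 1.485, 0.022, 0.951, -0.075], TCP at [0.153, 0.554, 0.207] pointing down, gripper open.
Joint ranges: [-2.71, 2.71], [-0.32, 2.16], [-1.57, 1.52], [0, 2.45], [-1.46, 4.6], [0, 2.02], [-2.83, 2.83]. Speed limits (rad/s): [1.89, 1.89, 2.57, 2.57, 3.01, 3.01, 3.01].

### API

Orientations are given as a unit quaternion [w, x, y, z].
In Python, from bench import get_state, get_image, hand_in gives the robot as it stands. The module is installed in compiled form; this text tells all that it offers.
- The arm moves only by the tool arm_command, never from a script. Its argument "series" is a list of rows, each a list of 6 numbers: the shift along the world's x, y, z in cm, then the turn, a rotation vector about the world's x, y, z in degrees. A call has 1 to 12 rows; each row shifts and turns the pose as measured when the row begins; what a row does not reach is not made up. A row lasts 1/12 s, in which the tool goes at most 41.7 mm and 7.16 degrees, less where a joint would pass 70% of its speed; a pose out of reach is approached as far as the arm can. A call is refused whole if a number of a shift passes 4.17 or a number of a turn 7.16, either way. A call with a gripper value outside its range is refused whole. "claw" is the closure in counts, from 0 (fully open) to 255 (shut), set as the call begins (left out, the last holds). The fingers move at their own pace and stop on an object; the grip force is fixed at half the most. Time passes only in rows, so rows that do not move let the fingers close. It gives the time, the measured TCP pose, the force and the opening at its end, in the units of the state.
- get_state(): the state, without advancing time (a new reading comes with each control period).
- get_image(name): name is "scene" or "top" or "wrist"; returns a dict with "frame" (420x560x3 uint8, red, green, blue), "range_z" (420x560 float32, m along the optical axis (not along the pixel's ray), 0 where there is no reading), "fx", "fy", "cx", "cy" (pixels), "R" (3x3) and "t" (3): a world point X has camera coordinates R X + t; the wrist camera has in their place "mount" (4x4, takes a point from camera to tool coordinates, whose origin is the TCP and whose axes are the flange's). Camera axes: x right, y down, z forward; pixel columns grow to the right and rows downward; lengths in m; the calibration is good to about 2 mm. The wrist camera is an equidistant fisheye: a pixel r from the principal point sees the ray r / f radians off the axis. A picture is of the moment at which its call begins: read the wrist's pose just before it.
- hand_in(): hands the job in, once; it reports no verdict.
The state is a dict: "time": time; "joints": joint angles; "joint_vel": joint speeds; "joint_torque": joint torques, N m; "position": TCP position; "eef_rot": TCP orientation; "wrist_force": force on the tool from outside, world axes, zero at the start; "ft_torque": the same for the moment, N m; "grip_width": opening from 0.0 (shut) to 1.0 (fully open).
Only numpy, scipy, OpenCV 4.12 (cv2) and the standard library are available. Lean on these libraries where they do the work, as an engineer would, in place of code of your own. Each camera call takes 0.05 s, during which the arm holds its last target. There are 200 camera calls.

### The job

The block plane lies at the back of the plywood tray, boxed in by the glue bottle, the wax tin and the screw jar. First stand all three of them on the brown wooden board at the side without shifting the plane; then lay the plane sole down in the middle of the cork mat, lengthwise along it; and only then stand each container back in the tray, upright, on the very spot it came from. Tip nothing over and leave the tape measure, the square and the mug where they are.

Things in the scene. Friction and masses are not known exactly. Their poses are not given: they have to be found in the camera images.
- bottle_mid (a point): white plastic glue bottle with a narrow grey nozzle, loose, 0.25 kg, 125 mm tall; straight round body 54 mm in diameter up to 96 mm above its foot, then shoulder and nozzle. Point on its axis, half-way up (62.5 mm above its foot); z is up when it stands. Best held about 80 mm above its foot: there the fingers pass over the plane behind.
- tin_mid (a point): plain metal wax tin, loose, 0.35 kg, cylinder 62 mm in diameter, 105 mm tall. Point on its axis, half-way up (52.5 mm above its foot); z is up when it stands. Best held about 80 mm above its foot.
- jar_mid (a point): glass jar of dark screws with a brass lid, loose, 0.3 kg, 110 mm tall: straight glass 58 mm in diameter up to 95 mm above its foot, above it the lid, 52 mm in diameter and 15 mm high. Point on its axis, half-way up (55 mm above its foot); z is up when it stands. Best held about 80 mm above its foot.
- plane_mid (a point): small block plane, loose, 0.55 kg: dark steel body 140 mm long (its x axis, +x to the nose), 40 mm wide (y), flat vertical sides 28 mm high, brass cap and knobs on top to 42 mm. Point at the middle, 21 mm above the sole. It lies in the tray along the tray's y axis, sole down (may be up to 0.06 rad askew); grip it across its sides, about 24 mm above the sole.
- tray: fixed plywood tray, 166 mm (x) by 262 mm (y), floor 6 mm thick, walls 6 mm thick and 22 mm high overall. Origin at the centre of its underside; x points away from the robot, to the back. On its floor, 37 mm in front of the centre (x = -37 mm), are three round flat cork spots 68 mm in diameter at y = -74, 0 and +74 mm; one container stands on each, centred to within 4 mm, in any arrangement. The plane lies behind them at about x = +26 mm.
- board: fixed brown wooden board, the side area, 300 mm (x) by 140 mm (y), 12 mm thick, flat on the table. Origin at the centre of its underside. It lies at the left or the right of the tray, with the mat at the other side.
- mat: fixed thin cork mat, 190 mm (x, lengthwise) by 110 mm (y), 4 mm thick. Origin at the centre of its underside. Either end of the plane may point either way along it.
- tape: loose black tape measure with a yellow disc, 62 by 45 mm, 62 mm tall, between robot and tray; a bystander, leave it. Origin at the centre of its underside.
- square: loose try square lying flat, wooden stock 100 by 16 mm and 16 mm thick (along y), steel blade 130 by 26 mm along +x, between robot and tray; a bystander, leave it. Origin under the centre of its stock.
- mug: loose white mug, 74 mm in diameter at the rim, 85 mm tall, beyond the tray; a bystander, leave it. Origin at the centre of its underside.

How it is judged:
On the way, in this order (a step that is already met when the one before it is completed fails the run):
1. bottle, tin and jar all stand upright on the board, let go, the plane not yet shifted (x of bottle_mid in the frame of board between -0.15 and 0.15 m and y of bottle_mid in the frame of board between -0.07 and 0.07 m and z of bottle_mid in the frame of board between 0.0685 and 0.0805 m and angle between each of bottle_mid, tin_mid, jar_mid's own z axis and vertical below 0.12 rad and x of tin_mid in the frame of board between -0.15 and 0.15 m and y of tin_mid in the frame of board between -0.07 and 0.07 m and z of tin_mid in the frame of board between 0.0585 and 0.0705 m and x of jar_mid in the frame of board between -0.15 and 0.15 m and y of jar_mid in the frame of board between -0.07 and 0.07 m and z of jar_mid in the frame of board between 0.061 and 0.073 m and linear speed of each of bottle, tin, jar below 0.03 m/s and contact force between the fingers and bottle below 0.5 N and contact force between the fingers and tin below 0.5 N and contact force between the fingers and jar below 0.5 N and distance of plane_mid from where it was at the start of the episode below 0.02 m), for 0.2 s.
2. the plane lies sole down in the middle of the mat, lengthwise, let go, the three still on the board (horizontal distance between plane_mid and mat below 0.015 m and angle between the x axis of plane_mid and the x axis of mat, either way round below 0.2 rad and z of plane_mid in the frame of mat below 0.031 m and angle between each of plane_mid, bottle_mid, tin_mid, jar_mid's own z axis and vertical below 0.12 rad and linear speed of plane below 0.03 m/s and contact force between the fingers and plane below 0.5 N and x of bottle_mid in the frame of board between -0.15 and 0.15 m and y of bottle_mid in the frame of board between -0.07 and 0.07 m and z of bottle_mid in the frame of board between 0.0685 and 0.0805 m and x of tin_mid in the frame of board between -0.15 and 0.15 m and y of tin_mid in the frame of board between -0.07 and 0.07 m and z of tin_mid in the frame of board between 0.0585 and 0.0705 m and x of jar_mid in the frame of board between -0.15 and 0.15 m and y of jar_mid in the frame of board between -0.07 and 0.07 m and z of jar_mid in the frame of board between 0.061 and 0.073 m), for 0.2 s.
At the end, for the whole second after the job is handed in: Bottle, tin and jar each stand upright (within 0.12 rad) within 15 mm of where they stood at the start; the plane lies sole down with its middle within 15 mm of the mat's centre and its length within 0.2 rad of the mat's; all released and at rest (distance of each of bottle_mid, tin_mid, jar_mid from where it was at the start of the episode below 0.015 m and angle between each of bottle_mid, tin_mid, jar_mid, plane_mid's own z axis and vertical below 0.12 rad and horizontal distance between plane_mid and mat below 0.015 m and angle between the x axis of plane_mid and the x axis of mat, either way round below 0.2 rad and z of plane_mid in the frame of mat below 0.031 m and linear speed of each of bottle, tin, jar, plane below 0.03 m/s and contact force between the fingers and bottle below 0.5 N and contact force between the fingers and tin below 0.5 N and contact force between the fingers and jar below 0.5 N and contact force between the fingers and plane below 0.5 N); the robot touches nothing.
It fails at once if the bottle, tin, jar or plane tips over (angle between any of bottle_mid, tin_mid, jar_mid, plane_mid's own z axis and vertical above 0.7 rad).
It fails at once if the tape is displaced by more than 25 mm (distance of tape from where it was at the start of the episode above 0.025 m).
It fails at once if the square is displaced by more than 25 mm (distance of square from where it was at the start of the episode above 0.025 m).
It fails at once if the mug is displaced by more than 25 mm (distance of mug from where it was at the start of the episode above 0.025 m).
It also fails if it takes over 136 s, if anything falls off the work surface, if the arm or the gripper's body presses on something with over 40 N, if the wrist force passes 120 N, or if a joint passes its speed limit or range.

## Working session

There is one attempt and no reset: what is moved stays moved. The work goes in short steps, Python scripts to look and compute and a tool call to move; the robot and the scene stay as the last step left them, time stands still between calls to the robot, and variables do not carry over. Pictures are saved under pics/ and viewed, about 12 in all and at most 16, crops included, and the job is handed in when it is done.

Besides the shell and the picture viewer there is one more tool, called after "Request:" by a JSON object that holds its "op" and its "data". arm_command: Moves the arm, as the interface text tells. Its arguments: {"type":"object","properties":{"series":{"type":"array","items":{"type":"array","items":{"type":"number"}}},"claw":{"type":"number"}},"required":["series"]}

```bash
mkdir -p pics; cat > h.py <<'E'
import numpy as np, cv2
from bench import get_state, get_image
def save(n,im): cv2.imwrite('pics/'+n,cv2.cvtColor(im,cv2.COLOR_RGB2BGR))
def cloud(g):
    z=g['range_z']; v,u=np.indices(z.shape)
    c=np.stack([(u-g['cx'])/g['fx']*z,(v-g['cy'])/g['fy']*z,z],-1)
    return (c-g['t'])@g['R']
E
python3 - <<'E'
from h import *
import pickle
s=get_state();print(s)
for n in('top','scene'):
    g=get_image(n);pickle.dump(g,open(n+'0.pkl','wb'));save(n+'0.png',g['frame'])
    print(n,g['fx'],g['cx'],g['cy'],g['R'],g['t'],(g['range_z']>0).mean())
E
```

```text
{'time': 0.0, 'joints': array([-1.34369241,  0.70706562, -0.02765244,  1.48499474,  0.02198632,
        0.9509181 , -0.07549866]), 'joint_vel': array([-0.00011044, -0.0015494 ,  0.00067846, -0.00058032,  0.00093708,
       -0.00046839, -0.00163906]), 'joint_torque': array([-2.02743940e-04, -8.83207297e+01,  1.23453956e+00, -2.36175889e+01,
        1.69147225e-02,  6.32368887e-03, -9.19208475e-06]), 'position': array([0.15261116, 0.55407406, 0.20704963]), 'eef_rot': array([-7.19730497e-05,  1.33987569e-01,  9.90982864e-01, -5.37469217e-04]), 'wrist_force': array([-0.50198555, -0.00290886, -0.26791502]), 'ft_torque': array([0.05342182, 0.01705854, 0.0064138 ]), 'grip_width': 1.0010508050388784}
top 395.1819869500344 275.88367290150785 216.80404642372588 [[-0.01300171 -0.99964726  0.02315856]
 [-0.99438819  0.01049452 -0.10527107]
 [ 0.1049909  -0.0243973  -0.99417387]] [0.00260883 0.55883971 0.77698471] 0.9959821428571428
scene 423.4605927502746 277.8543810638501 208.6210462492965 [[ 0.65197521  0.75820629  0.00717999]
 [ 0.63210885 -0.53826656 -0.55741145]
 [-0.41876811  0.36795698 -0.83020535]] [-0.39677086 -0.31358965  1.20110824] 0.9958801020408163
```

View pics/top0.png

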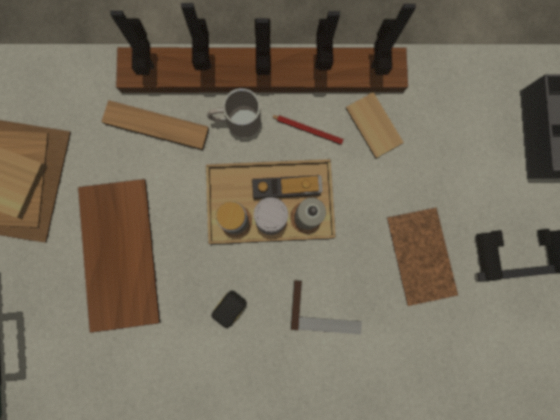

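View pics/scene0.png

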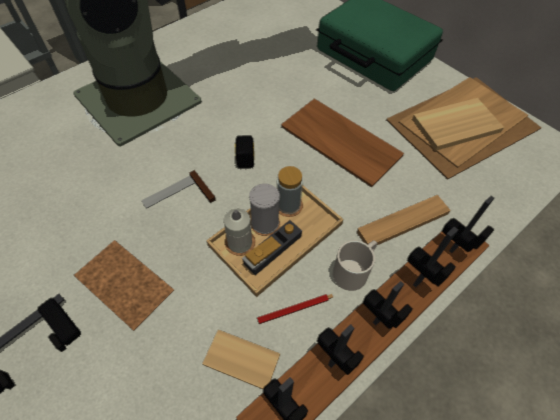

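The top view shows the jar (231,218), tin (270,215) and bottle (310,212) in a row from left (+y) to right, with the plane behind at (286,188). The board is at left (118,255) and the mat at right (422,256). The scene view agrees.

```bash
python3 - <<'E'
from h import *
import pickle
for n in('top','scene'):
    g=pickle.load(open(n+'0.pkl','rb'));P=cloud(g);X,Y,Z=P[...,0],P[...,1],P[...,2]
    hsv=cv2.cvtColor(g['frame'],cv2.COLOR_RGB2HSV)
    print(n,'table z',np.median(Z[(abs(X-.35)<.05)&(abs(Y)<.3)]))
    def px(u,v): return P[v,u].round(4)
    # container tops: slices
    roi=(X>.4)&(X<.68)&(abs(Y)<.25)
    for lo in(.085,.1,):
        m=(roi&(Z>lo)&(Z<.14)).astype(np.uint8)
        k,l,st,c=cv2.connectedComponentsWithStats(m)
        for i in range(1,k):
            if st[i,4]>30:
                q=P[l==i]; (cx,cy),r=cv2.minEnclosingCircle(q[:,:2].astype(np.float32))
                print('  >',lo,'px',c[i].round(),'n',st[i,4],'mean',q.mean(0).round(4),'z95',np.percentile(q[:,2],95).round(4),'circ',round(cx,4),round(cy,4),round(r,4))
    # board / mat by rect
    for nm,lo,hi,xr,yr in(('board',.007,.02,(.2,.72),(.15,.42)),('mat',.0015,.009,(.3,.62),(-.5,-.18)),('tape',.03,.08,(.2,.5),(-.1,.2)),('mug',.06,.1,(.63,.85),(-.1,.2)),('square',.006,.03,(.2,.5),(-.3,0.05)),('traywall',.013,.03,(.4,.7),(-.2,.2))):
        m=((Z>lo)&(Z<hi)&(X>xr[0])&(X<xr[1])&(Y>yr[0])&(Y<yr[1])).astype(np.uint8)
        m=cv2.morphologyEx(m,cv2.MORPH_OPEN,np.ones((3,3))) if nm!='traywall' else m
        k,l,st,c=cv2.connectedComponentsWithStats(m)
        if k<2: print(nm,'none');continue
        i=1+np.argmax(st[1:,4]);q=P[l==i]
        print(' ',nm,st[i,4],'z',np.median(q[:,2]).round(4),cv2.minAreaRect(q[:,:2].astype(np.float32)*1000))
    # mat by colour
    m=((hsv[...,1]>110)&(X>.3)&(X<.62)&(Y>-.5)&(Y<-.18)&(abs(Z)<.02)).astype(np.uint8)
    m=cv2.morphologyEx(cv2.morphologyEx(m,cv2.MORPH_CLOSE,np.ones((5,5))),cv2.MORPH_OPEN,np.ones((5,5)))
    k,l,st,c=cv2.connectedComponentsWithStats(m);i=1+np.argmax(st[1:,4]);q=P[l==i]
    print('  matcol',st[i,4],cv2.minAreaRect(q[:,:2].astype(np.float32)*1000),np.median(q[:,2]))
    m=((Z>.03)&(Z<.055)&(X>.55)&(X<.66)&(abs(Y)<.12)).astype(np.uint8)
    k,l,st,c=cv2.connectedComponentsWithStats(m);i=1+np.argmax(st[1:,4]);q=P[l==i]
    print('  plane',st[i,4],cv2.minAreaRect(q[:,:2].astype(np.float32)*1000),np.percentile(q[:,2],[50,95]))
E
```

```text
top table z -0.0004316777932813902
  > 0.085 px [270. 214.] n 939 mean [0.5557 0.0086 0.1103] z95 0.1126 circ 0.5561 0.0084 0.0319
  > 0.085 px [311. 212.] n 658 mean [ 0.5596 -0.0662  0.1087] z95 0.1254 circ 0.5613 -0.0679 0.027
  > 0.085 px [231. 216.] n 759 mean [0.5523 0.0804 0.1124] z95 0.117 circ 0.5544 0.0821 0.029
  > 0.1 px [270. 214.] n 932 mean [0.5559 0.0085 0.1104] z95 0.1126 circ 0.5561 0.0084 0.0319
  > 0.1 px [311. 211.] n 618 mean [ 0.5602 -0.0668  0.1097] z95 0.1257 circ 0.5614 -0.0676 0.0267
  > 0.1 px [230. 215.] n 688 mean [0.5533 0.081  0.1139] z95 0.1171 circ 0.5541 0.0815 0.0284
  board 10077 z 0.0112 ((488.83892822265625, 322.4498291015625), (300.18511962890625, 141.4586944580078), 6.596227645874023)
  mat 3085 z 0.0034 ((476.8381652832031, -309.8780212402344), (189.2286834716797, 110.52601623535156), 11.153742790222168)
  tape 790 z 0.0602 ((377.9471740722656, 92.05256652832031), (46.52956771850586, 62.51377487182617), 51.64145278930664)
  mug 367 z 0.0745 ((783.647216796875, 80.96095275878906), (42.13488006591797, 103.47814178466797), 11.095240592956543)
  
[... 1349 characters left out ...]
6.32649230957031, 63.85368347167969), 51.3933219909668)
  mug 354 z 0.0766 ((759.787353515625, 85.25575256347656), (72.80005645751953, 67.41751861572266), 22.851396560668945)
  square 265 z 0.0157 ((379.59564208984375, -44.84231948852539), (16.570192337036133, 102.65363311767578), 84.97528839111328)
  traywall 973 z 0.021 ((592.7918701171875, 6.3055877685546875), (167.52960205078125, 263.54052734375), 2.2211520671844482)
  matcol 4291 ((666.3494262695312, -287.8422546386719), (577.0145874023438, 116.9432144165039), 7.156356334686279) 0.004020952082122139
  plane 1107 ((621.1783447265625, -28.304946899414062), (41.93489074707031, 143.4291534423828), 2.9464125633239746) [0.03748665 0.04823299]
```

Request:
{"op": "arm_command", "data": {"series": [[2,-2.35,0,0,0,-6],[2,-2.35,0,0,0,-6],[2,-2.35,0,0,0,-6],[2,-2.35,0,0,0,-6],[2,-2.35,0,0,0,-6],[2,-2.35,0,0,0,-6],[2,-2.35,0,0,0,-6],[2,-2.35,0,0,0,-6],[2,-2.35,0,0,0,-6],[2,-2.35,0,0,0,-6],[2,-2.35,0,0,0,-6],[2,-2.35,0,0,0,-6]], "claw": 0}}

```text
time: 1.1
position: [0.3949, 0.261, 0.2047]
eef_rot: [-0.002, 0.707, 0.707, -0.001]
wrist_force: [0.8, 1.4, 0.1]
grip_width: 1.001
```

Request:
{"op": "arm_command", "data": {"series": [[2.2,-2.5,0,0,0,0],[2.2,-2.5,0,0,0,0],[2.2,-2.5,0,0,0,0],[2.2,-2.5,0,0,0,0],[2.2,-2.5,0,0,0,0],[2.2,-2.5,0,0,0,0],[1.5,-1.7,0,0,0,0],[0.8,-1,0,0,0,0],[0,0,0,0,0,0],[0,0,0,0,0,0]]}}

```text
time: 1.93
position: [0.5577, 0.0667, 0.2025]
eef_rot: [-0.002, 0.713, 0.701, -0.003]
wrist_force: [-0.0, 0.4, -0.4]
grip_width: 1.002
```

Request:
{"op": "arm_command", "data": {"series": [[-0.2,0.7,-1.5,0,0,0],[-0.2,0.6,-2,0,0,0],[0,0,-2,0,0,0],[0,0,-1,0,0,0],[0,0,0,0,0,0],[0,0,0,0,0,0],[0,0,0,0,0,0]]}}

```text
time: 2.52
position: [0.5502, 0.0862, 0.1359]
eef_rot: [-0.003, 0.711, 0.703, -0.003]
wrist_force: [-0.7, -0.0, 0.4]
grip_width: 0.999
```

```bash
python3 - <<'E'
from h import *
s=get_state();print(s['position'],s['eef_rot'],s['joints'])
g=get_image('wrist');save('w1.png',g['frame']);print(g['fx'],g['cx'],g['cy'],g['mount'])
E
```

```text
[0.55022396 0.08616245 0.13590586] [-0.00312033  0.71108512  0.70309435 -0.00255887] [-3.26128831e-01  7.90335158e-01  2.24438518e-01  1.63810213e+00
 -2.37888286e-01  7.47959286e-01 -9.93953270e-04]
325.19226210127806 281.6900999643954 209.5175884423433 [[ 2.53387385e-04 -9.57990148e-01 -2.86800999e-01  7.36363649e-02]
 [ 9.99999890e-01  3.55868487e-04 -3.05198195e-04 -6.03967382e-04]
 [ 3.94440302e-04 -2.86800890e-01  9.57990132e-01 -1.67354128e-01]
 [ 0.00000000e+00  0.00000000e+00  0.00000000e+00  1.00000000e+00]]
```

View pics/w1.png

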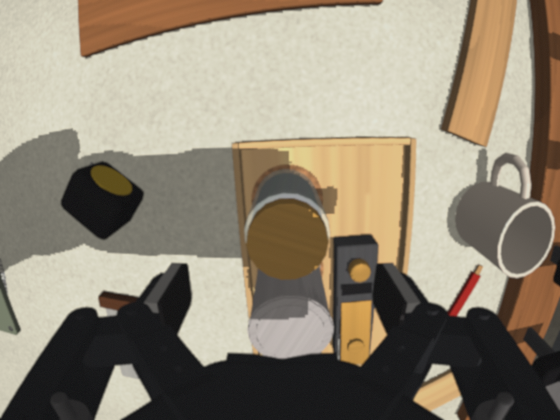

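The wrist view shows the jar lid at (288,240), the tin at (290,325) and the plane at (355,300). The fingers straddle the row. I'll convert these to positions.

```bash
cat >> h.py <<'E'
from scipy.spatial.transform import Rotation as Ro
def wray(g,s,u,v,z):
    a=np.array([u-g['cx'],v-g['cy']]);r=np.hypot(*a);th=r/g['fx']
    d=np.r_[a/r*np.sin(th),np.cos(th)]
    q=s['eef_rot'];R=Ro.from_quat([q[1],q[2],q[3],q[0]]).as_matrix()
    M=g['mount'];d=R@(M[:3,:3]@d);o=R@M[:3,3]+s['position']
    return o+d*(z-o[2])/d[2]
E
python3 - <<'E'
from h import *
s=get_state();g=get_image('wrist')
for n,u,v,z in(('jar',288,240,.116),('jarL',248,240,.116),('jarR',328,240,.116),('tin',290,326,.111)): print(n,wray(g,s,u,v,z).round(4))
E
```

```text
jar [0.5535 0.0839 0.116 ]
jarL [0.5286 0.084  0.116 ]
jarR [0.5785 0.0835 0.116 ]
tin [0.5548 0.0137 0.111 ]
```

Request:
{"op": "arm_command", "data": {"series": [[0.2,-0.25,-1,0,0,0],[0.2,-0.25,-1.5,0,0,0],[0,0,-1.5,0,0,0],[0,0,-1.5,0,0,0],[0,0,-1,0,0,0],[0,0,-0.3,0,0,0],[0,0,0,0,0,0],[0,0,0,0,0,0]]}}

```text
time: 3.28
position: [0.5568, 0.0796, 0.0659]
eef_rot: [-0.001, 0.712, 0.703, -0.0]
wrist_force: [-0.7, -0.8, -0.1]
grip_width: 1.002
```

Request:
{"op": "arm_command", "data": {"series": [[-0.2,0.1,0,0,0,0],[0,0,0,0,0,0],[0,0,0,0,0,0]]}}

```text
time: 3.53
position: [0.5554, 0.0807, 0.0675]
eef_rot: [-0.0, 0.712, 0.703, 0.001]
wrist_force: [-0.2, -0.2, 0.4]
grip_width: 0.997
```

Request:
{"op": "arm_command", "data": {"series": [[0,0,0,0,0,0],[0,0,0,0,0,0],[0,0,0,0,0,0],[0,0,0,0,0,0],[0,0,0,0,0,0],[0,0,0,0,0,0],[0,0,0,0,0,0],[0,0,0,0,0,0]], "claw": 255}}

```text
time: 4.2
position: [0.5556, 0.081, 0.0693]
eef_rot: [-0.0, 0.711, 0.703, 0.002]
wrist_force: [-0.8, -0.3, 1.5]
grip_width: 0.637
```

Request:
{"op": "arm_command", "data": {"series": [[0,0,1,0,0,0],[0,0,2,0,0,0],[0,0,2.5,0,0,0],[0.3,1.5,1,0,0,5],[0.3,2.8,0,0,0,5],[0.3,2.8,0,0,0,5],[0.3,2.8,0,0,0,5],[0.3,2.8,0,0,0,5],[0.3,2.8,0,0,0,5],[0.3,2.8,0,0,0,5],[0.3,2.5,0,0,0,5],[0,1.5,0,0,0,3]]}}

```text
time: 5.2
position: [0.5791, 0.3081, 0.146]
eef_rot: [0.003, 0.393, 0.919, 0.001]
wrist_force: [0.2, -0.1, -2.8]
grip_width: 0.64
```

Request:
{"op": "arm_command", "data": {"series": [[0,0.5,0,0,0,0],[0,0,0,0,0,0],[0,0,0,0,0,0],[0,0,0,0,0,0]]}}

```text
time: 5.53
position: [0.5782, 0.3148, 0.1471]
eef_rot: [0.003, 0.393, 0.92, 0.001]
wrist_force: [-0.3, -0.1, -2.1]
grip_width: 0.636
```

Request:
{"op": "arm_command", "data": {"series": [[0.2,0.8,0,0,0,0],[0.2,0.8,-1,0,0,0],[0,0,-2,0,0,0],[0,0,-1.5,0,0,0],[0,0,-1,0,0,0],[0,0,-0.5,0,0,0],[0,0,0,0,0,0],[0,0,0,0,0,0]]}}

```text
time: 6.2
position: [0.5842, 0.3301, 0.083]
eef_rot: [0.004, 0.397, 0.918, 0.0]
wrist_force: [-0.3, -0.3, -2.4]
grip_width: 0.637
```

Request:
{"op": "arm_command", "data": {"series": [[0,0,-0.3,0,0,0],[0,0,-0.3,0,0,0],[0,0,-0.2,0,0,0],[0,0,0,0,0,0]]}}

```text
time: 6.53
position: [0.5851, 0.3304, 0.0761]
eef_rot: [0.004, 0.397, 0.918, 0.001]
wrist_force: [0.1, 0.1, -2.1]
grip_width: 0.637
```

Request:
{"op": "arm_command", "data": {"series": [[0,0,-0.1,0,0,0],[0,0,-0.1,0,0,0],[0,0,0,0,0,0]]}}

```text
time: 6.78
position: [0.5858, 0.3302, 0.0755]
eef_rot: [0.005, 0.397, 0.918, 0.002]
wrist_force: [-1.0, -0.0, -2.4]
grip_width: 0.635
```

Request:
{"op": "arm_command", "data": {"series": [[0,0,-0.25,0,0,0],[0,0,-0.2,0,0,0],[0,0,0,0,0,0]]}}

```text
time: 7.03
position: [0.5873, 0.3293, 0.0757]
eef_rot: [0.007, 0.398, 0.918, 0.003]
wrist_force: [-0.4, -0.2, -2.5]
grip_width: 0.636
```

Request:
{"op": "arm_command", "data": {"series": [[-0.2,0,-0.4,0,0,0],[0,0,-0.4,0,0,0]]}}

```text
time: 7.2
position: [0.5888, 0.328, 0.0743]
eef_rot: [0.011, 0.398, 0.917, 0.005]
wrist_force: [-27.5, -15.6, 83.8]
grip_width: 0.636
```

Request:
{"op": "arm_command", "data": {"series": [[0,0,0.15,0,0,0],[0,0,0,0,0,0]]}}

```text
time: 7.37
position: [0.5896, 0.3279, 0.0779]
eef_rot: [0.012, 0.398, 0.917, 0.006]
wrist_force: [-0.1, -0.4, -2.7]
grip_width: 0.641
```

Request:
{"op": "arm_command", "data": {"series": [[0,0,0,0,0,0],[0,0,0,0,0,0],[0,0,0,0,0,0],[0,0,0,0,0,0],[0,0,0,0,0,0],[0,0,0,0,0,0],[0,0,0,0,0,0]], "claw": 0}}

```text
time: 7.95
position: [0.5892, 0.3284, 0.0763]
eef_rot: [0.012, 0.398, 0.917, 0.006]
wrist_force: [-0.5, 0.3, -0.3]
grip_width: 0.999
```

Request:
{"op": "arm_command", "data": {"series": [[0,0,1,0,0,0],[0,0,2,0,0.5,0],[0,0,2.5,0,0.5,0],[0,0,1.5,0,0.5,0],[-0.3,-1.5,0.2,0,0,-5],[-0.3,-3,0,0,0,-5],[-0.3,-3,0,0,0,-5],[-0.3,-3,0,0,0,-5],[-0.3,-3,0,0,0,-5],[-0.3,-3,0,0,0,-5],[-0.3,-3,0,0,0,-5],[-0.3,-3,0,0,0,-5]]}}

```text
time: 8.95
position: [0.5621, 0.1017, 0.1598]
eef_rot: [-0.0, 0.695, 0.719, 0.005]
wrist_force: [0.7, -0.7, -0.7]
grip_width: 1.004
```

Request:
{"op": "arm_command", "data": {"series": [[-0.3,-3,0,0,0,-3],[-0.3,-2.5,0,0,0,0],[0,-1.5,0,0,0,0],[0,-0.5,0,0,0,0],[0,0,0,0,0,0],[0,0,0,0,0,0],[0,0,0,0,0,0]]}}

```text
time: 9.53
position: [0.556, 0.0186, 0.1649]
eef_rot: [0.002, 0.719, 0.695, 0.007]
wrist_force: [-0.3, 0.3, -0.1]
grip_width: 0.997
```

```bash
cat > tools.py <<'E'
from h import *
import sys
def tilt():
    s=get_state();q=s['eef_rot'];R=Ro.from_quat([q[1],q[2],q[3],q[0]]).as_matrix()
    print('pos cm',(s['position']*100).round(2),'z',R[:,2].round(4),'fix rotx,roty deg',np.degrees([-R[1,2],R[0,2]]).round(2),'jaw yaw',np.degrees(np.arctan2(R[1,1],R[0,1])).round(1),'F',s['wrist_force'].round(1))
if __name__=='__main__': tilt()
E
python3 tools.py
```

```text
pos cm [55.6   1.86 16.49] z [ 0.0124  0.0071 -0.9999] fix rotx,roty deg [-0.41  0.71] jaw yaw -2.0 F [-0.3  0.3 -0.1]
```

Request:
{"op": "arm_command", "data": {"series": [[0,-0.5,-1,-0.2,0.4,1.5],[0,-0.5,-2,-0.2,0.3,1.5],[0,0,-1.5,0,0,0],[0,0,-0.5,0,0,0],[0,0,0,0,0,0],[0,0,0,0,0,0]]}}

```text
time: 10.03
position: [0.557, 0.0163, 0.114]
eef_rot: [-0.001, 0.696, 0.718, 0.002]
wrist_force: [0.2, 0.3, 0.1]
grip_width: 1.0
```

```bash
python3 tools.py
```

```text
pos cm [55.7   1.63 11.4 ] z [ 0.0012  0.0035 -1.    ] fix rotx,roty deg [-0.2   0.07] jaw yaw 1.7 F [0.2 0.3 0.1]
```

Request:
{"op": "arm_command", "data": {"series": [[-0.1,-0.6,-1,0,0,0],[0,-0.3,-1.5,0,0,0],[0,0,-1.2,0,0,0],[0,0,-0.7,0,0,0],[0,0,-0.2,0,0,0],[0,0,0,0,0,0],[0,0,0,0,0,0]]}}

```text
time: 10.62
position: [0.5587, 0.0104, 0.0717]
eef_rot: [0.001, 0.695, 0.719, 0.005]
wrist_force: [-0.2, 0.1, 0.0]
grip_width: 0.995
```

Request:
{"op": "arm_command", "data": {"series": [[-0.4,-0.3,-0.4,0,0,0],[-0.1,0,-0.2,0,0,0],[0,0,0,0,0,0]]}}

```text
time: 10.87
position: [0.554, 0.0074, 0.0667]
eef_rot: [0.002, 0.695, 0.719, 0.005]
wrist_force: [-0.0, 0.6, -0.5]
grip_width: 1.001
```

Request:
{"op": "arm_command", "data": {"series": [[0,0,0,0,0,0],[0,0,0,0,0,0],[0,0,0,0,0,0],[0,0,0,0,0,0],[0,0,0,0,0,0],[0,0,0,0,0,0],[0,0,0,0,0,0]], "claw": 255}}

```text
time: 11.45
position: [0.5543, 0.0073, 0.0677]
eef_rot: [0.002, 0.695, 0.719, 0.006]
wrist_force: [0.4, -0.5, -0.3]
grip_width: 0.703
```

```bash
python3 tools.py
```

```text
pos cm [55.43  0.73  6.77] z [ 0.0114  0.0051 -0.9999] fix rotx,roty deg [-0.29  0.65] jaw yaw 1.9 F [ 0.4 -0.5 -0.3]
```

Request:
{"op": "arm_command", "data": {"series": [[0,0,1,0,0,0],[0,0,2,0,0,0],[0,0,2.5,0,0,0],[-0.4,1.5,1,0,0,5],[-0.7,3,0,0,0,5],[-0.7,3,0,0,0,5],[-0.7,3,0,0,0,5],[-0.7,3,0,0,0,5],[-0.7,3,0,0,0,5],[-0.7,3,0,0,0,5],[-0.7,3,0,0,0,5],[-0.7,3,0,0,0,3]]}}

```text
time: 12.45
position: [0.4908, 0.2644, 0.1429]
eef_rot: [0.004, 0.373, 0.928, 0.005]
wrist_force: [0.8, 0.7, -4.6]
grip_width: 0.703
```

Request:
{"op": "arm_command", "data": {"series": [[-0.7,3,0,0,0,0],[-0.4,2,0,0,0,0],[0,1,0,0,0,0],[0,0.2,0,0,0,0],[0,0,0,0,0,0],[0,0,0,0,0,0]]}}

```text
time: 12.95
position: [0.4763, 0.334, 0.1455]
eef_rot: [0.003, 0.368, 0.93, 0.005]
wrist_force: [0.8, -0.8, -3.4]
grip_width: 0.699
```

```bash
python3 tools.py
```

```text
pos cm [47.63 33.4  14.55] z [ 0.0101  0.0078 -0.9999] fix rotx,roty deg [-0.45  0.58] jaw yaw 46.8 F [ 0.8 -0.8 -3.4]
```

Request:
{"op": "arm_command", "data": {"series": [[0.6,-0.7,-1,-0.2,0.3,0],[0.5,-0.6,-2,-0.2,0.3,0],[0,0,-1.5,0,0,0],[0,0,-1,0,0,0],[0,0,-0.5,0,0,0],[0,0,0,0,0,0],[0,0,0,0,0,0]]}}

```text
time: 13.53
position: [0.4925, 0.31, 0.0819]
eef_rot: [0.001, 0.373, 0.928, -0.002]
wrist_force: [0.0, 1.2, -3.4]
grip_width: 0.701
```

```bash
python3 tools.py
```

```text
pos cm [49.25 31.    8.19] z [-0.    -0.004 -1.   ] fix rotx,roty deg [ 0.23 -0.  ] jaw yaw 46.2 F [ 0.   1.2 -3.4]
```

Request:
{"op": "arm_command", "data": {"series": [[-0.2,0.3,-0.4,0,0,0],[0,0,-0.4,0,0,0],[0,0,-0.2,0,0,0]]}}

```text
time: 13.78
position: [0.4915, 0.3133, 0.0733]
eef_rot: [0.002, 0.373, 0.928, -0.001]
wrist_force: [1.4, -11.1, 35.5]
grip_width: 0.698
```

Contact at the expected height, so I'm releasing.

Request:
{"op": "arm_command", "data": {"series": [[0,0,0.05,0,0,0],[0,0,0,0,0,0],[0,0,0,0,0,0],[0,0,0,0,0,0],[0,0,0,0,0,0],[0,0,0,0,0,0],[0,0,0,0,0,0]], "claw": 0}}

```text
time: 14.37
position: [0.4922, 0.3146, 0.0751]
eef_rot: [0.003, 0.373, 0.928, 0.001]
wrist_force: [-0.2, -0.1, 0.6]
grip_width: 1.001
```

Request:
{"op": "arm_command", "data": {"series": [[0,0,1,0,0,0],[0,0,2,0,0,0],[0,0,2.5,0,0,0],[0,0,1.5,0,0,0],[0.4,-1.5,0.2,0,0,-5],[0.6,-3,0,0,0,-5],[0.6,-3,0,0,0,-5],[0.6,-3,0,0,0,-5],[0.6,-3,0,0,0,-5],[0.6,-3,0,0,0,-5],[0.6,-3,0,0,0,-5],[0.6,-3,0,0,0,-5]]}}

```text
time: 15.37
position: [0.5369, 0.0878, 0.1593]
eef_rot: [0.003, 0.674, 0.739, 0.005]
wrist_force: [1.2, -0.3, -0.3]
grip_width: 1.003
```

Request:
{"op": "arm_command", "data": {"series": [[0.6,-3,0,0,0,-4],[0.6,-3,0,0,0,0],[0.6,-3,0,0,0,0],[0.6,-2.5,0,0,0,0],[0.3,-1.5,0,0,0,0],[0,-0.5,0,0,0,0],[0,0,0,0,0,0],[0,0,0,0,0,0]]}}

```text
time: 16.03
position: [0.5649, -0.0605, 0.1654]
eef_rot: [0.005, 0.706, 0.708, 0.006]
wrist_force: [0.4, 1.2, -0.4]
grip_width: 1.001
```

```bash
python3 tools.py
```

```text
pos cm [56.49 -6.05 16.54] z [ 1.580e-02  8.000e-04 -9.999e-01] fix rotx,roty deg [-0.04  0.91] jaw yaw 0.1 F [ 0.4  1.2 -0.4]
```

Request:
{"op": "arm_command", "data": {"series": [[-0.3,-0.8,-1,0,0.5,1],[-0.2,-0.5,-1.5,0,0.4,1],[0,0,-1,0,0,0],[0,0,-0.3,0,0,0],[0,0,0,0,0,0],[0,0,0,0,0,0]]}}

```text
time: 16.53
position: [0.5602, -0.066, 0.1277]
eef_rot: [-0.001, 0.691, 0.723, 0.002]
wrist_force: [0.7, 0.2, 0.9]
grip_width: 1.0
```

```bash
python3 tools.py; python3 - <<'E'
from h import *
s=get_state();g=get_image('wrist');save('w2.png',g['frame'])
E
```

```text
pos cm [56.02 -6.6  12.77] z [ 0.0015  0.0044 -1.    ] fix rotx,roty deg [-0.25  0.08] jaw yaw 2.6 F [0.7 0.2 0.9]
```

View pics/w2.png

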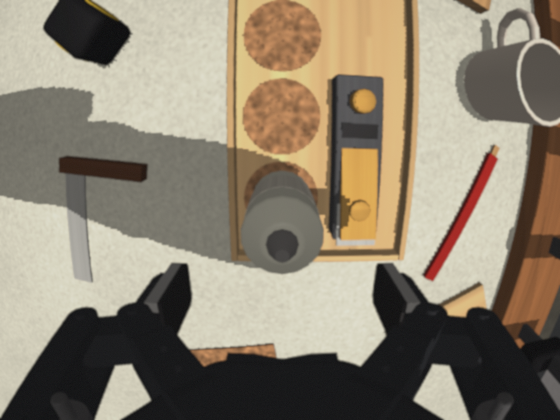

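The bottle's nozzle is at (282,245), centred between the fingers. The empty spots are at (283,35) and (281,116), and the plane is undisturbed.

Request:
{"op": "arm_command", "data": {"series": [[0,-0.2,-1,-0.2,0,0],[0,-0.2,-1.5,0,0,0],[0,0,-1.5,0,0,0],[0,0,-1,0,0,0],[0,0,-0.5,0,0,0],[0,0,0,0,0,0],[0,0,0,0,0,0]]}}

```text
time: 17.17
position: [0.5615, -0.0692, 0.0706]
eef_rot: [0.002, 0.691, 0.723, 0.002]
wrist_force: [0.2, 0.0, 0.4]
grip_width: 1.002
```

```bash
python3 tools.py
```

```text
pos cm [56.15 -6.92  7.06] z [ 6.e-03 -4.e-04 -1.e+00] fix rotx,roty deg [0.02 0.35] jaw yaw 2.7 F [0.2 0.  0.4]
```

Request:
{"op": "arm_command", "data": {"series": [[0,0,-0.3,0,0.3,0],[0,0,-0.1,0,0,0],[0,0,0,0,0,0]]}}

```text
time: 17.42
position: [0.5622, -0.0692, 0.0675]
eef_rot: [0.001, 0.691, 0.723, 0.0]
wrist_force: [-0.8, 0.5, -0.5]
grip_width: 1.0
```

Request:
{"op": "arm_command", "data": {"series": [[0,0,0,0,0,0],[0,0,0,0,0,0],[0,0,0,0,0,0],[0,0,0,0,0,0],[0,0,0,0,0,0],[0,0,0,0,0,0],[0,0,0,0,0,0]], "claw": 255}}

```text
time: 18.0
position: [0.5625, -0.0694, 0.0693]
eef_rot: [0.002, 0.691, 0.723, 0.001]
wrist_force: [-0.7, -0.5, -3.3]
grip_width: 0.591
```

```bash
python3 tools.py
```

```text
pos cm [56.25 -6.94  6.93] z [ 3.6e-03 -9.0e-04 -1.0e+00] fix rotx,roty deg [0.05 0.21] jaw yaw 2.6 F [-0.7 -0.5 -3.3]
```

Request:
{"op": "arm_command", "data": {"series": [[0,0,1,0,0,0],[0,0,2,0,0,0],[0,0,2.5,0,0,0],[-0.6,1.3,1,0,0,5],[-1.2,2.7,0,0,0,5],[-1.2,2.7,0,0,0,5],[-1.2,2.7,0,0,0,5],[-1.2,2.7,0,0,0,5],[-1.2,2.7,0,0,0,5],[-1.2,2.7,0,0,0,5],[-1.2,2.7,0,0,0,5],[-1.2,2.7,0,0,0,3]]}}

```text
time: 19.0
position: [0.4565, 0.1614, 0.1442]
eef_rot: [0.005, 0.367, 0.93, 0.002]
wrist_force: [1.0, -0.2, -3.1]
grip_width: 0.594
```

Request:
{"op": "arm_command", "data": {"series": [[-1.2,2.7,0,0,0,0],[-1.2,2.7,0,0,0,0],[-1.2,2.7,0,0,0,0],[-1,2.2,0,0,0,0],[-0.5,1.2,0,0,0,0],[0,0.3,0,0,0,0],[0,0,0,0,0,0],[0,0,0,0,0,0]]}}

```text
time: 19.67
position: [0.3997, 0.2902, 0.1489]
eef_rot: [0.006, 0.361, 0.933, 0.004]
wrist_force: [0.2, -0.1, -3.1]
grip_width: 0.586
```

```bash
python3 tools.py
```

```text
pos cm [39.97 29.02 14.89] z [ 0.0135  0.0024 -0.9999] fix rotx,roty deg [-0.14  0.77] jaw yaw 47.7 F [ 0.2 -0.1 -3.1]
```

Request:
{"op": "arm_command", "data": {"series": [[-0.4,0.9,-1,0,0.4,0],[-0.3,0.8,-2,0,0.3,0],[0,0,-1.5,0,0,0],[0,0,-1,0,0,0],[0,0,-0.6,0,0,0],[0,0,0,0,0,0],[0,0,0,0,0,0]]}}

```text
time: 20.25
position: [0.3946, 0.3048, 0.0833]
eef_rot: [-0.0, 0.365, 0.931, 0.001]
wrist_force: [0.5, 0.2, -2.4]
grip_width: 0.592
```

```bash
python3 tools.py
```

```text
pos cm [39.46 30.48  8.33] z [ 3.0e-04  1.5e-03 -1.0e+00] fix rotx,roty deg [-0.09  0.01] jaw yaw 47.2 F [ 0.5  0.2 -2.4]
```

Request:
{"op": "arm_command", "data": {"series": [[0,0,-0.4,0,0,0],[0,0,-0.4,0,0,0],[0,0,-0.1,0,0,0]]}}

```text
time: 20.5
position: [0.3954, 0.3046, 0.0749]
eef_rot: [0.0, 0.366, 0.931, 0.001]
wrist_force: [-3.5, -2.1, 16.1]
grip_width: 0.59
```

Request:
{"op": "arm_command", "data": {"series": [[0,0,0.05,0,0,0],[0,0,0,0,0,0],[0,0,0,0,0,0],[0,0,0,0,0,0],[0,0,0,0,0,0],[0,0,0,0,0,0],[0,0,0,0,0,0]], "claw": 0}}

```text
time: 21.08
position: [0.3961, 0.3052, 0.0765]
eef_rot: [0.001, 0.366, 0.931, 0.003]
wrist_force: [-0.7, 0.1, -0.4]
grip_width: 0.998
```

Request:
{"op": "arm_command", "data": {"series": [[0,0,1,0,0,0],[0,0,2.5,0,0,0],[0,0,3,0,0,0],[0,0,2.5,0,0,0],[0.8,-1.2,0.2,0,0,-5],[1.7,-2.5,0,0,0,-5],[1.7,-2.5,0,0,0,-5],[1.7,-2.5,0,0,0,-5],[1.7,-2.5,0,0,0,-5],[1.7,-2.5,0,0,0,-5],[1.7,-2.5,0,0,0,-5],[1.7,-2.5,0,0,0,-5]]}}

```text
time: 22.08
position: [0.5235, 0.1154, 0.174]
eef_rot: [0.001, 0.668, 0.744, 0.005]
wrist_force: [0.2, 0.9, -1.2]
grip_width: 1.002
```

Request:
{"op": "arm_command", "data": {"series": [[1.7,-2.5,0,0,0,-4],[1.7,-2.5,0,0,0,0],[1.7,-2.5,0,0,0,0],[1.7,-2.5,0,0,0,0],[1.1,-1.8,0,0,0,0],[0.6,-1,0,0,0,0],[0,-0.3,0,0,0,0],[0,0,0,0,0,0],[0,0,0,0,0,0]], "claw": 104}}

```text
time: 22.83
position: [0.6126, -0.0291, 0.1732]
eef_rot: [0.001, 0.7, 0.714, 0.004]
wrist_force: [0.1, -0.6, -0.0]
grip_width: 0.588
```

```bash
python3 tools.py; python3 - <<'E'
from h import *
import pickle
s=get_state();g=get_image('wrist');save('w3.png',g['frame']);pickle.dump((s,g),open('w3.pkl','wb'));save('s1.png',get_image('scene')['frame'])
E
```

```text
pos cm [61.26 -2.91 17.32] z [ 0.007   0.0032 -1.    ] fix rotx,roty deg [-0.18  0.4 ] jaw yaw 1.1 F [ 0.1 -0.6 -0. ]
```

View pics/w3.png

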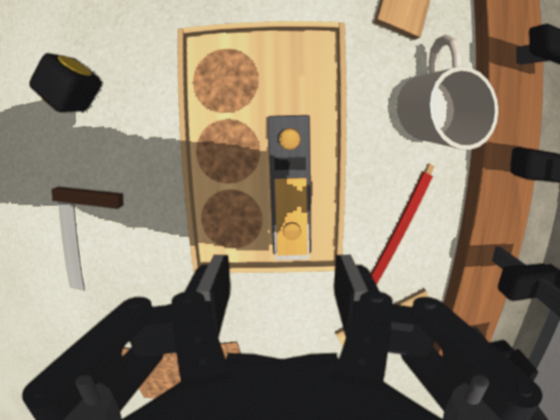

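View pics/s1.png

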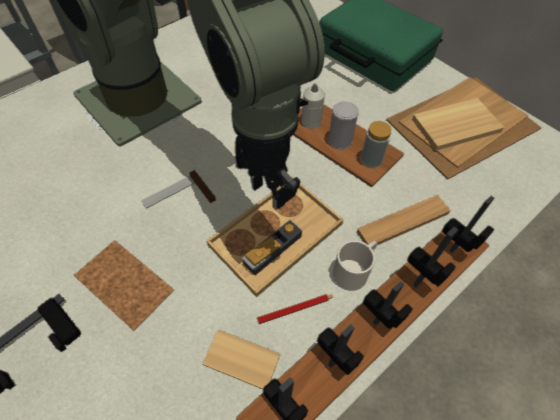

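All three containers stand on the board (scene view). In the wrist view the plane spans (267–312, 116–254). I'll cast its corners and the spot centres.

```bash
python3 - <<'E'
from h import *
import pickle
s,g=pickle.load(open('w3.pkl','rb'))
C=[wray(g,s,u,v,.034) for u,v in((267,116),(309,116),(275,254),(311,254))]
for c in C: print(c.round(4))
print('mid',np.mean(C,0).round(4))
for u,v in((226,80),(227,150),(231,219)): print('spot',wray(g,s,u,v,.006).round(4))
for u,v in((179,30),(344,25),(197,270),(343,269)): print('wall',wray(g,s,u,v,.022).round(4))
E
```

```text
[0.5978 0.0438 0.034 ]
[0.6369 0.0447 0.034 ]
[ 0.6073 -0.0948  0.034 ]
[ 0.6446 -0.0943  0.034 ]
mid [ 0.6217 -0.0251  0.034 ]
spot [0.5542 0.0813 0.006 ]
spot [0.5556 0.0083 0.006 ]
spot [ 0.5585 -0.0668  0.006 ]
wall [0.5074 0.1342 0.022 ]
wall [0.6706 0.1392 0.022 ]
wall [ 0.52   -0.1227  0.022 ]
wall [ 0.6829 -0.1179  0.022 ]
```

Request:
{"op": "arm_command", "data": {"series": [[0.4,0.2,-1,-0.1,0.4,1],[0.4,0.1,-2,0,0,1],[0,0,-2.5,0,0,0],[0,0,-2,0,0,0],[0,0,-1.5,0,0,0],[0,0,-0.8,0,0,0],[0,0,0,0,0,0],[0,0,0,0,0,0]]}}

```text
time: 23.6
position: [0.6209, -0.0169, 0.0687]
eef_rot: [-0.002, 0.681, 0.732, 0.001]
wrist_force: [0.8, 0.4, -0.1]
grip_width: 0.594
```

```bash
python3 tools.py
```

```text
pos cm [62.09 -1.69  6.87] z [-0.0016  0.0044 -1.    ] fix rotx,roty deg [-0.25 -0.09] jaw yaw 4.1 F [ 0.8  0.4 -0.1]
```

Request:
{"op": "arm_command", "data": {"series": [[0,-0.6,0,-0.2,0,-0.5],[0,-0.3,-0.5,0,0,0],[0,0,-1,0,0,0],[0,0,-0.5,0,0,0],[0,0,0,0,0,0],[0,0,0,0,0,0]]}}

```text
time: 24.1
position: [0.6223, -0.0267, 0.0494]
eef_rot: [0.001, 0.684, 0.729, 0.001]
wrist_force: [0.0, 0.3, -0.1]
grip_width: 0.593
```

```bash
python3 tools.py
```

```text
pos cm [62.23 -2.67  4.94] z [ 2.3e-03  4.0e-04 -1.0e+00] fix rotx,roty deg [-0.02  0.13] jaw yaw 3.6 F [ 0.   0.3 -0.1]
```

Well aligned, so I'm going down to TCP z ≈ 0.012.

Request:
{"op": "arm_command", "data": {"series": [[0,0,-0.8,0,0,0],[-0.1,0,-1,0,0,0],[0,0,-1,0,0,0],[0,0,-0.6,0,0,0],[0,0,-0.2,0,0,0],[0,0,0,0,0,0]]}}

```text
time: 24.6
position: [0.6208, -0.0264, 0.009]
eef_rot: [0.0, 0.684, 0.729, 0.001]
wrist_force: [-0.4, 0.6, 0.3]
grip_width: 0.591
```

```bash
python3 tools.py
```

```text
pos cm [62.08 -2.64  0.9 ] z [ 1.7e-03  6.0e-04 -1.0e+00] fix rotx,roty deg [-0.03  0.1 ] jaw yaw 3.6 F [-0.4  0.6  0.3]
```

Request:
{"op": "arm_command", "data": {"series": [[0.05,0,0.3,0,0,0],[0,0,0,0,0,0]]}}

```text
time: 24.77
position: [0.6213, -0.0265, 0.0121]
eef_rot: [0.0, 0.684, 0.729, 0.001]
wrist_force: [-1.0, 0.9, -0.1]
grip_width: 0.594
```

Request:
{"op": "arm_command", "data": {"series": [[0,0,0,0,0,0],[0,0,0,0,0,0],[0,0,0,0,0,0],[0,0,0,0,0,0],[0,0,0,0,0,0],[0,0,0,0,0,0]], "claw": 255}}

```text
time: 25.27
position: [0.6222, -0.0265, 0.0136]
eef_rot: [0.001, 0.684, 0.729, 0.001]
wrist_force: [-0.5, -1.0, 0.9]
grip_width: -0.002
```

```bash
python3 tools.py
```

```text
pos cm [62.22 -2.65  1.36] z [ 3.7e-03  5.0e-04 -1.0e+00] fix rotx,roty deg [-0.03  0.21] jaw yaw 3.6 F [-0.5 -1.   0.9]
```

The gripper shut completely without touching the plane. I need to look.

```bash
python3 - <<'E'
from h import *
import pickle
a=get_image('wrist')['frame'];b=get_image('scene')['frame'][120:330,160:440]
b=cv2.resize(b,None,fx=1.43,fy=1.43*1,interpolation=cv2.INTER_CUBIC)
im=np.zeros((420,800,3),np.uint8);im[:,:400]=a[:, 80:480];im[:b.shape[0],400:400+b.shape[1]]=b[:, :400];save('c4.png',im)
E
```

```text
(no output)
```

View pics/c4.png

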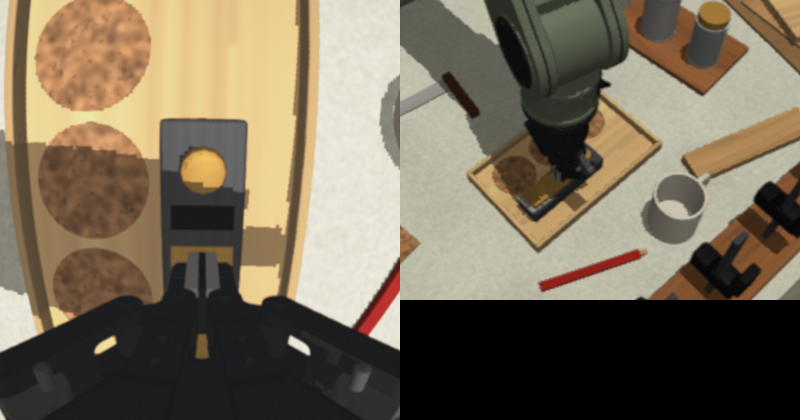

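The fingers closed above the plane's cap, although the reported z is 0.0136. I'll measure the true tip height from the depth images.

```bash
python3 - <<'E'
from h import *
s=get_state();g=get_image('wrist');z=g['range_z']
q=s['eef_rot'];R=Ro.from_quat([q[1],q[2],q[3],q[0]]).as_matrix();M=g['mount']
def pt(u,v):
    a=np.array([u-g['cx'],v-g['cy']]);r=np.hypot(*a);th=r/g['fx'];d=np.r_[a/r*np.tan(th),1]*z[v,u]
    t=M[:3,:3]@d+M[:3,3];return t,R@t+s['position']
for n,u,v in(('tipL',268,265),('tipR',296,265),('cap',262,253),('knob',283,170),('body',255,140),('floor',380,150),('spot',175,180),('table',470,250)):
    t,w=pt(u,v);print(n,z[v,u],'tool',t.round(4),'world',w.round(4))
for nm in('scene','top'):
    P=cloud(get_image(nm));m=(abs(P[...,0]-.622)<.012)&(abs(P[...,1]+.0265)<.03)
    print(nm,np.percentile(P[m][:,2],[0,5,20,50,80,100]).round(3) if m.sum() else None)
    m=(abs(P[...,0]-.64)<.006)&(P[...,1]>.0)&(P[...,1]<.04); print('  planeside z',np.percentile(P[m][:,2],[5,50,95]).round(3) if m.sum() else None)
    f=(P[...,2]>.05)&(P[...,2]<.10)&(P[...,0]>.5)&(P[...,0]<.7)&(abs(P[...,1])<.12)
    print('  gripper z range',np.percentile(P[f],[1,50,99],axis=0).round(3) if f.sum() else None)
E
```

```text
tipL 0.13656974 tool [ 0.012  -0.0064 -0.0433] world [ 0.6148 -0.015   0.0568]
tipR 0.13646099 tool [ 0.012   0.0055 -0.0434] world [ 0.6267 -0.0142  0.0569]
cap 0.15593399 tool [ 0.0088 -0.0101 -0.024 ] world [ 0.6114 -0.0183  0.0375]
knob 0.1325279 tool [ 0.0512 -0.0001 -0.0358] world [0.6187 0.0246 0.0493]
body 0.1428637 tool [ 0.0625 -0.0125 -0.0216] world [0.6055 0.0351 0.0351]
floor 0.16294098 tool [ 0.0568  0.0508 -0.0023] world [0.6692 0.0334 0.0161]
spot 0.17511667 tool [ 0.0393 -0.0604  0.0051] world [0.5594 0.0089 0.0082]
table 0.19651096 tool [-0.0093  0.1287  0.013 ] world [ 0.7512 -0.0275  0.001 ]
scene [0.035 0.042 0.396 0.42  0.433 0.449]
  planeside z [0.005 0.411 0.422]
  gripper z range [[ 0.586 -0.086  0.05 ]
 [ 0.632 -0.038  0.088]
 [ 0.657 -0.019  0.1  ]]
top [0.412 0.416 0.42  0.428 0.439 0.449]
  planeside z [0.41  0.417 0.423]
  gripper z range None
```

```bash
python3 - <<'E'
from h import *
s=get_state();g=get_image('wrist');z=g['range_z'];save('c5.png',cv2.resize(g['frame'][200:380,180:400],None,fx=3,fy=3,interpolation=cv2.INTER_NEAREST))
q=s['eef_rot'];R=Ro.from_quat([q[1],q[2],q[3],q[0]]).as_matrix();M=g['mount']
def pt(u,v):
    a=np.array([u-g['cx'],v-g['cy']]);r=np.hypot(*a);th=r/g['fx'];d=np.r_[a/r*np.tan(th),1]*z[v,u]
    t=M[:3,:3]@d+M[:3,3];return R@t+s['position']
for v in range(244,300,4): print(v,pt(272,v).round(3),pt(292,v).round(3),pt(282,v).round(3))
E
```

```text
244 [ 0.616 -0.014  0.035] [ 0.626 -0.013  0.036] [ 0.621 -0.014  0.035]
248 [ 0.616 -0.016  0.037] [ 0.626 -0.015  0.037] [ 0.621 -0.016  0.036]
252 [ 0.616 -0.015  0.042] [ 0.625 -0.015  0.042] [ 0.621 -0.015  0.043]
256 [ 0.616 -0.015  0.047] [ 0.625 -0.015  0.046] [ 0.621 -0.015  0.047]
260 [ 0.616 -0.015  0.051] [ 0.625 -0.015  0.051] [ 0.621 -0.015  0.052]
264 [ 0.616 -0.015  0.056] [ 0.625 -0.015  0.055] [ 0.621 -0.015  0.056]
268 [ 0.617 -0.015  0.059] [ 0.625 -0.015  0.058] [ 0.621 -0.015  0.059]
272 [ 0.617 -0.015  0.063] [ 0.625 -0.015  0.063] [ 0.621 -0.015  0.063]
276 [ 0.617 -0.015  0.067] [ 0.625 -0.014  0.067] [ 0.621 -0.015  0.066]
280 [ 0.617 -0.016  0.069] [ 0.625 -0.015  0.069] [ 0.621 -0.015  0.07 ]
284 [ 0.617 -0.015  0.073] [ 0.625 -0.015  0.072] [ 0.621 -0.015  0.073]
288 [ 0.617 -0.015  0.076] [ 0.624 -0.014  0.076] [ 0.621 -0.015  0.076]
292 [ 0.617 -0.014  0.081] [ 0.624 -0.013  0.081] [ 0.621 -0.017  0.075]
296 [ 0.617 -0.014  0.083] [ 0.624 -0.014  0.082] [ 0.621 -0.018  0.076]
```

View pics/c5.png

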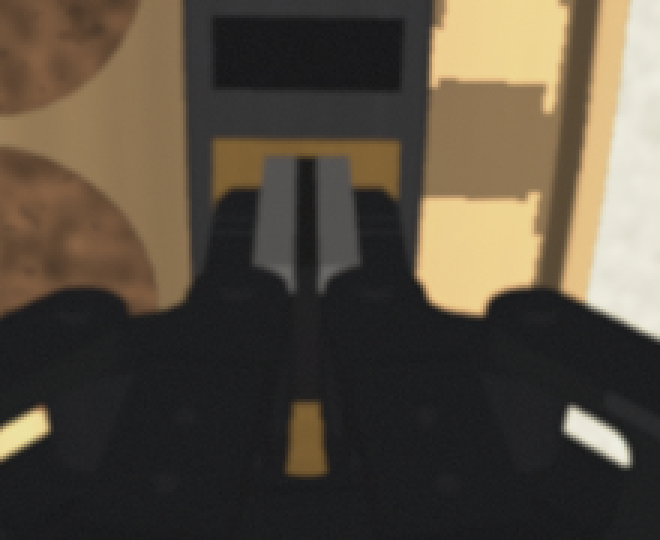

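```bash
python3 - <<'E'
from h import *
import pickle
s,g=pickle.load(open('w3.pkl','rb'));z=g['range_z'];M=g['mount']
def pt(u,v):
    a=np.array([u-g['cx'],v-g['cy']]);r=np.hypot(*a);th=r/g['fx'];d=np.r_[a/r*np.tan(th),1]*z[v,u]
    return (M[:3,:3]@d+M[:3,3]).round(4)
for v in range(252,290,4): print(v,pt(218,v),pt(224,v),pt(342,v))
E
```

```text
252 [-0.0769 -0.0732  0.1667] [-0.0766 -0.0661  0.1665] [-0.0695  0.0646  0.1507]
256 [ 0.0117 -0.0296 -0.0343] [ 0.0119 -0.0268 -0.0346] [ 0.0116  0.0269 -0.0339]
260 [ 0.0119 -0.0288 -0.0389] [ 0.0115 -0.0262 -0.038 ] [ 0.0122  0.0259 -0.0395]
264 [ 0.0118 -0.0281 -0.0428] [ 0.0102 -0.0261 -0.0394] [ 0.0116  0.0255 -0.0421]
268 [ 0.0737 -0.0006 -0.1674] [ 0.0084 -0.0262 -0.0398] [ 0.0115  0.0249 -0.0458]
272 [ 0.0118 -0.0267 -0.0501] [ 0.0077 -0.0258 -0.0423] [ 0.0101  0.0248 -0.0468]
276 [ 0.0115 -0.0262 -0.0531] [ 0.0066 -0.0256 -0.0439] [ 0.0085  0.0248 -0.0475]
280 [ 0.0113 -0.0257 -0.056 ] [ 0.0055 -0.0254 -0.0454] [ 0.0072  0.0247 -0.0486]
284 [ 0.0096 -0.0258 -0.0563] [ 0.0029 -0.0258 -0.0445] [ 0.0059  0.0246 -0.0498]
288 [ 0.0073 -0.0261 -0.0555] [ 0.0011 -0.0259 -0.0448] [ 0.0045  0.0246 -0.0507]
```

Request:
{"op": "arm_command", "data": {"series": [[0,0,1,0,0,0],[0,0,2,0,0,0],[0,0,2,0,0,0],[0,0,1.5,0,0,0],[0,0,0,0,0,0],[0,0,0,0,0,0]]}}

```text
time: 26.07
position: [0.6215, -0.0266, 0.0839]
eef_rot: [0.001, 0.684, 0.729, 0.001]
wrist_force: [-0.5, 0.2, -0.7]
grip_width: -0.002
```

```bash
python3 tools.py; python3 - <<'E'
from h import *
import pickle
s=get_state();g=get_image('wrist');z=g['range_z'];M=g['mount'];save('w6.png',g['frame']);pickle.dump((s,g),open('w6.pkl','wb'))
def pt(u,v):
    a=np.array([u-g['cx'],v-g['cy']]);r=np.hypot(*a);th=r/g['fx'];d=np.r_[a/r*np.tan(th),1]*z[v,u]
    return (M[:3,:3]@d+M[:3,3]).round(4)
for v in range(228,290,4): print(v,pt(272,v),pt(292,v))
E
```

```text
pos cm [62.15 -2.66  8.39] z [ 3.1e-03  4.0e-04 -1.0e+00] fix rotx,roty deg [-0.02  0.18] jaw yaw 3.6 F [-0.5  0.2 -0.7]
228 [-0.0036 -0.0074  0.046 ] [-0.003   0.0065  0.0443]
232 [-0.0059 -0.0073  0.0441] [-0.006   0.0066  0.0443]
236 [-0.0083 -0.0073  0.0426] [-0.0082  0.0065  0.0424]
240 [-0.0117 -0.0074  0.0436] [-0.0116  0.0066  0.0433]
244 [-0.0142 -0.0074  0.0422] [-0.0144  0.0066  0.0427]
248 [-0.0173 -0.0074  0.0424] [-0.0174  0.0066  0.0426]
252 [ 0.0113 -0.0051 -0.0282] [ 0.0115  0.0042 -0.0288]
256 [ 0.012  -0.0049 -0.0342] [ 0.0114  0.0041 -0.033 ]
260 [ 0.0117 -0.0048 -0.0378] [ 0.0116  0.004  -0.0376]
264 [ 0.012  -0.0047 -0.0423] [ 0.0124  0.0038 -0.0432]
268 [ 0.0123 -0.0046 -0.0468] [ 0.0119  0.0037 -0.046 ]
272 [ 0.0114 -0.0045 -0.0485] [ 0.0113  0.0037 -0.0485]
276 [ 0.0114 -0.0045 -0.052 ] [ 0.0118  0.0035 -0.0529]
280 [ 0.0118 -0.0043 -0.0561] [ 0.0115  0.0035 -0.0556]
284 [ 0.012  -0.0042 -0.0597] [ 0.0111  0.0034 -0.0581]
288 [ 0.0117 -0.0042 -0.0621] [ 0.0115  0.0033 -0.0619]
```

View pics/w6.png

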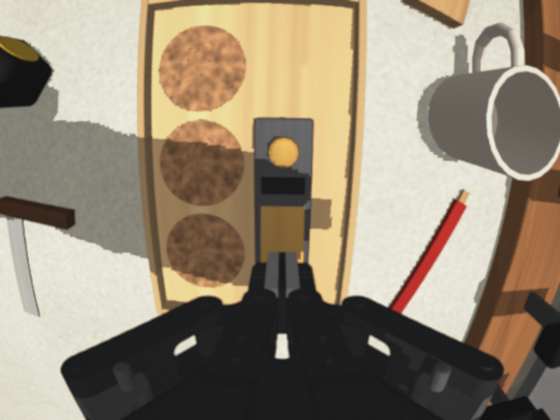

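The shut fingertips really end about 28 mm above the reported TCP: tool z is −0.028 in the depth image, and the table and floor heights check out. So my last descent stayed above the plane. I'll reopen to about 54 mm and go lower, watching the force.

Request:
{"op": "arm_command", "data": {"series": [[0,0,0,0,0,0],[0,0,0,0,0,0],[0,0,0,0,0,0],[0,0,0,0,0,0],[0,0,0,0,0,0]], "claw": 104}}

```text
time: 26.53
position: [0.6206, -0.0266, 0.0818]
eef_rot: [-0.0, 0.684, 0.729, 0.0]
wrist_force: [-0.2, -0.2, -0.2]
grip_width: 0.593
```

Request:
{"op": "arm_command", "data": {"series": [[0,0,-1,0,0,0],[0,0,-1.5,0,0,0],[0,0,-2,0,0,0],[0,0,-1.5,0,0,0],[0,0,-1,0,0,0],[0,0,-0.5,0,0,0],[0,0,0,0,0,0]]}}

```text
time: 27.12
position: [0.6195, -0.0266, -0.0003]
eef_rot: [-0.001, 0.684, 0.729, -0.0]
wrist_force: [-0.7, -0.1, -0.2]
grip_width: 0.595
```

```bash
python3 tools.py
```

```text
pos cm [ 6.195e+01 -2.660e+00 -3.000e-02] z [-1.2e-03  4.0e-04 -1.0e+00] fix rotx,roty deg [-0.02 -0.07] jaw yaw 3.6 F [-0.7 -0.1 -0.2]
```

Request:
{"op": "arm_command", "data": {"series": [[0.25,0,0,0,0,0],[0,0.1,-0.5,0,0,0],[0,0,-0.4,0,0,0],[0,0,-0.1,0,0,0],[0,0,0,0,0,0]]}}

```text
time: 27.53
position: [0.6234, -0.0255, -0.0095]
eef_rot: [0.0, 0.684, 0.729, 0.001]
wrist_force: [-0.2, 0.2, 0.5]
grip_width: 0.591
```

```bash
python3 tools.py; python3 - <<'E'
from h import *
g=get_image('wrist');z=g['range_z'];M=g['mount'];save('w7.png',g['frame'])
s=get_state();q=s['eef_rot'];R=Ro.from_quat([q[1],q[2],q[3],q[0]]).as_matrix()
def pt(u,v):
    a=np.array([u-g['cx'],v-g['cy']]);r=np.hypot(*a);th=r/g['fx'];d=np.r_[a/r*np.tan(th),1]*z[v,u]
    return (R@(M[:3,:3]@d+M[:3,3])+s['position']).round(4)
for v in range(240,276,4): print(v,pt(218,v),pt(344,v))
E
```

```text
pos cm [62.34 -2.55 -0.95] z [ 1.4e-03  4.0e-04 -1.0e+00] fix rotx,roty deg [-0.02  0.08] jaw yaw 3.6 F [-0.2  0.2  0.5]
240 [ 0.5898 -0.0152  0.0069] [ 0.6533 -0.0108  0.0081]
244 [ 0.5897 -0.0176  0.0065] [ 0.6536 -0.0129  0.008 ]
248 [ 0.5899 -0.0195  0.0074] [ 0.654  -0.0153  0.0077]
252 [ 0.5899 -0.0217  0.0074] [ 0.6545 -0.0179  0.0067]
256 [ 0.5931 -0.0156  0.025 ] [ 0.6502 -0.0116  0.0257]
260 [ 0.5939 -0.0156  0.0292] [ 0.6495 -0.0119  0.0295]
264 [ 0.5945 -0.0157  0.0328] [ 0.6491 -0.0125  0.0322]
268 [ 0.5953 -0.0154  0.0372] [ 0.6484 -0.0125  0.0362]
272 [ 0.596  -0.0153  0.0409] [ 0.6475 -0.0121  0.0408]
```

View pics/w7.png

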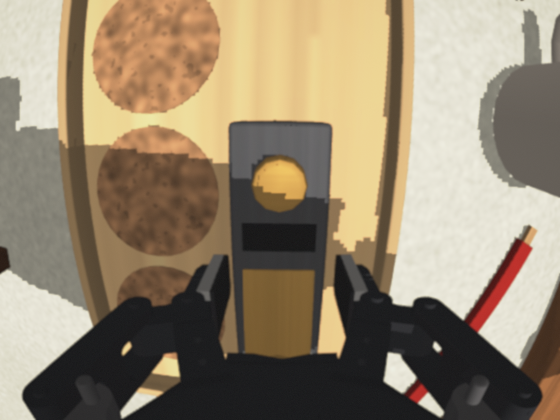

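The fingers straddle the plane at (230–330) with their tips at z ≈ 0.024. I'll go 1 cm lower and then grip.

Request:
{"op": "arm_command", "data": {"series": [[-0.1,0,-0.4,0,0,0],[0,0,-0.5,0,0,0],[0,0,-0.2,0,0,0],[0,0,0,0,0,0]]}}

```text
time: 27.92
position: [0.6228, -0.0256, -0.0208]
eef_rot: [0.001, 0.684, 0.729, 0.001]
wrist_force: [-0.9, 0.8, 4.0]
grip_width: 0.591
```

Request:
{"op": "arm_command", "data": {"series": [[0,0,0,0,0,0],[0,0,0,0,0,0],[0,0,0,0,0,0],[0,0,0,0,0,0],[0,0,0,0,0,0],[0,0,0,0,0,0]], "claw": 255}}

```text
time: 28.42
position: [0.6233, -0.0258, -0.0189]
eef_rot: [0.001, 0.684, 0.729, 0.001]
wrist_force: [-0.6, -0.4, 2.4]
grip_width: 0.463
```

```bash
python3 tools.py
```

```text
pos cm [62.33 -2.58 -1.89] z [ 4.e-03  3.e-04 -1.e+00] fix rotx,roty deg [-0.02  0.23] jaw yaw 3.6 F [-0.6 -0.4  2.4]
```

Request:
{"op": "arm_command", "data": {"series": [[0,0,1,0,0,0],[0,0,2,0,0,0],[0,0,2.5,0,0,0],[-0.2,-0.5,1.5,0,0,-3],[-0.7,-1.4,0,0,0,-6.5],[-1.2,-2.3,0,0,0,-6.5],[-1.2,-2.3,0,0,0,-6.5],[-1.2,-2.3,0,0,0,-6.5],[-1.2,-2.3,0,0,0,-6.5],[-1.2,-2.3,0,0,0,-6.5],[-1.2,-2.3,0,0,0,-6.5],[-1.2,-2.3,0,0,0,-6.5]]}}

```text
time: 29.42
position: [0.5264, -0.2052, 0.0589]
eef_rot: [0.0, 0.949, 0.316, 0.004]
wrist_force: [0.8, -0.2, -5.1]
grip_width: 0.462
```

Request:
{"op": "arm_command", "data": {"series": [[-1.2,-2.3,0,0,0,-6.5],[-1.2,-2.3,0,0,0,-6.5],[-1.2,-2.3,0,0,0,-6],[-1,-1.8,0,0,0,-3],[-0.6,-1,0,0,0,0],[0,-0.3,0,0,0,0],[0,0,0,0,0,0],[0,0,0,0,0,0]]}}

```text
time: 30.08
position: [0.4694, -0.3129, 0.0625]
eef_rot: [0.001, 0.993, 0.115, 0.005]
wrist_force: [0.4, 0.5, -4.8]
grip_width: 0.46
```

```bash
python3 tools.py
```

```text
pos cm [ 46.94 -31.29   6.25] z [ 1.030e-02 -9.000e-04 -9.999e-01] fix rotx,roty deg [0.05 0.59] jaw yaw -76.8 F [ 0.4  0.5 -4.8]
```

Request:
{"op": "arm_command", "data": {"series": [[0.3,0.1,-1,0,0.3,-1.2],[0.3,0.1,-1.5,0,0.3,-1.2],[0,0,-2,0,0,0],[0,0,-1.2,0,0,0],[0,0,-0.6,0,0,0],[0,0,0,0,0,0],[0,0,0,0,0,0]]}}

```text
time: 30.67
position: [0.4805, -0.3035, -0.0056]
eef_rot: [-0.001, 0.995, 0.097, 0.0]
wrist_force: [0.6, -0.8, -4.5]
grip_width: 0.458
```

```bash
python3 tools.py
```

```text
pos cm [ 48.05 -30.35  -0.56] z [ 4.0e-04  2.9e-03 -1.0e+00] fix rotx,roty deg [-0.17  0.02] jaw yaw -78.8 F [ 0.6 -0.8 -4.5]
```

Request:
{"op": "arm_command", "data": {"series": [[-0.4,-0.6,0,0,0,0],[-0.1,-0.15,-0.4,0,0,0],[0,0,-0.3,0,0,0],[0,0,0,0,0,0]]}}

```text
time: 31.0
position: [0.4757, -0.3126, -0.0113]
eef_rot: [-0.0, 0.995, 0.097, 0.001]
wrist_force: [0.3, -0.0, -5.4]
grip_width: 0.455
```

```bash
python3 tools.py
```

```text
pos cm [ 47.57 -31.26  -1.13] z [ 0.0024  0.0012 -1.    ] fix rotx,roty deg [-0.07  0.14] jaw yaw -78.8 F [ 0.3 -0.  -5.4]
```

Request:
{"op": "arm_command", "data": {"series": [[0,0.1,-0.5,0,0,0],[0,0,-0.4,0,0,0],[0,0,-0.2,0,0,0]]}}

```text
time: 31.25
position: [0.4761, -0.3121, -0.0213]
eef_rot: [0.0, 0.995, 0.097, 0.002]
wrist_force: [-12.2, 12.0, 69.9]
grip_width: 0.456
```

Request:
{"op": "arm_command", "data": {"series": [[0,0,0.1,0,0,0],[0,0,0,0,0,0],[0,0,0,0,0,0],[0,0,0,0,0,0],[0,0,0,0,0,0],[0,0,0,0,0,0]], "claw": 0}}

```text
time: 31.75
position: [0.4769, -0.3124, -0.02]
eef_rot: [0.001, 0.995, 0.097, 0.003]
wrist_force: [-0.2, -0.1, 0.3]
grip_width: 0.999
```

Request:
{"op": "arm_command", "data": {"series": [[0,0,1,0,0,0],[0,0,2,0,0,0],[0,0,3,0,0,0],[0,0,3,0,0,0],[0,0,3,0,0,0],[0,0,2.5,0,0,0],[0,0,1.5,0,0,0],[0,0,0.5,0,0,0],[0,0,0,0,0,0],[0,0,0,0,0,0]]}}

```text
time: 32.58
position: [0.4743, -0.3116, 0.157]
eef_rot: [0.001, 0.995, 0.096, 0.003]
wrist_force: [0.6, -0.8, -0.1]
grip_width: 0.999
```

```bash
python3 tools.py; cat > chk.py <<'E'
from h import *
import sys
for n in('top','scene'):
    g=get_image(n);P=cloud(g);X,Y,Z=P[...,0],P[...,1],P[...,2]
    if len(sys.argv)>1: save(sys.argv[1]+n+'.png',g['frame'])
    def comp(nm,m):
        k,l,st,c=cv2.connectedComponentsWithStats(m.astype(np.uint8))
        for i in range(1,k):
            if st[i,4]>150:
                q=P[l==i];e=cv2.minEnclosingCircle(q[:,:2].astype(np.float32));r=cv2.minAreaRect(q[:,:2].astype(np.float32)*1000)
                print(n,nm,st[i,4],'ztop',np.percentile(q[:,2],95).round(3),'circ',np.round(e[0],4),round(e[1],4),'rect',np.round(r[0],1),np.round(r[1],1),round(r[2],1))
    comp('plane',(Z>.024)&(Z<.06)&(X>.35)&(X<.6)&(Y<-.2)&(Y>-.42))
    comp('tall',(Z>.1)&(Z<.16)&(X>.3)&(X<.68)&(Y<.42)&(Y>-.15))
E
python3 chk.py k1
```

```text
pos cm [ 47.43 -31.16  15.7 ] z [ 5.3e-03 -6.0e-04 -1.0e+00] fix rotx,roty deg [0.03 0.3 ] jaw yaw -79.0 F [ 0.6 -0.8 -0.1]
top plane 1397 ztop 0.046 circ [ 0.4763 -0.3115] 0.073 rect [ 476.1 -310.5] [142.7  41.1] 10.1
top tall 856 ztop 0.123 circ [0.5894 0.3251] 0.0287 rect [589.6 324.3] [54.3 54.2] 23.1
top tall 1071 ztop 0.118 circ [0.4932 0.3143] 0.0323 rect [493.  313.9] [62.8 62.8] 70.0
top tall 755 ztop 0.131 circ [0.3944 0.3043] 0.0277 rect [395.  303.3] [52.6 52.9] 43.4
scene plane 1345 ztop 0.046 circ [ 0.4741 -0.313 ] 0.074 rect [ 474.3 -313.4] [144.7  40.4] 10.8
scene tall 306 ztop 0.132 circ [0.3944 0.299 ] 0.0268 rect [396.2 297.4] [50.3 47.3] 48.2
scene tall 495 ztop 0.119 circ [0.4905 0.3114] 0.033 rect [491.8 311.2] [61.3 63.1] 19.0
scene tall 471 ztop 0.123 circ [0.5889 0.323 ] 0.0286 rect [589.2 322.6] [54.7 55.1] 54.8
```

The plane lies at the mat centre within about 2 mm, at yaw ≈ 10.5° against the mat's 10.8°. Next I'll return the bottle.

Request:
{"op": "arm_command", "data": {"series": [[0,1.5,0,0,0,6],[0,3,0,0,0,6.5],[0,3,0,0,0,6.5],[0,3,0,0,0,6.5],[0,3,0,0,0,6.5],[0,3,0,0,0,6.5],[0,3,0,0,0,6.5],[0,3,0,0,0,6.5],[0,3,0,0,0,6.5],[0,3,0,0,0,6.5],[0,3,0,0,0,6.5],[0,3,0,0,0,6.5]]}}

```text
time: 33.68
position: [0.4655, 0.0437, 0.1456]
eef_rot: [-0.002, 0.698, 0.716, -0.006]
wrist_force: [1.4, -0.2, -0.1]
grip_width: 0.998
```

Request:
{"op": "arm_command", "data": {"series": [[-0.5,3,0,0,0,6.5],[-0.9,3,0,0,0,6.5],[-0.9,3,0,0,0,6.5],[-0.9,3,0,0,0,6.5],[-0.9,3,0,0,0,6.5],[-0.9,3,0,0,0,6],[-0.9,3,0,0,0,3],[-0.9,2.5,0,0,0,0],[-0.5,1.5,0,0,0,0],[0,0.3,0,0,0,0],[0,0,0,0,0,0],[0,0,0,0,0,0]]}}

```text
time: 34.68
position: [0.3811, 0.313, 0.1356]
eef_rot: [-0.006, 0.373, 0.928, -0.012]
wrist_force: [0.0, 0.1, 0.3]
grip_width: 0.997
```

```bash
python3 tools.py
```

```text
pos cm [38.11 31.3  13.56] z [-0.0192 -0.0171 -0.9997] fix rotx,roty deg [ 0.98 -1.1 ] jaw yaw 46.1 F [0.  0.1 0.3]
```

Request:
{"op": "arm_command", "data": {"series": [[0.7,-0.5,0,0.5,-0.6,0],[0.6,-0.4,0,0.5,-0.5,0],[0,0,-0.5,0,0,0],[0,0,-0.5,0,0,0],[0,0,0,0,0,0],[0,0,0,0,0,0]]}}

```text
time: 35.18
position: [0.3979, 0.2976, 0.124]
eef_rot: [0.001, 0.377, 0.926, 0.0]
wrist_force: [0.7, 0.4, -0.6]
grip_width: 1.001
```

```bash
python3 tools.py
```

```text
pos cm [39.79 29.76 12.4 ] z [ 2.1e-03 -1.0e-04 -1.0e+00] fix rotx,roty deg [0.   0.12] jaw yaw 45.7 F [ 0.7  0.4 -0.6]
```

Request:
{"op": "arm_command", "data": {"series": [[-0.3,0.5,-0.5,0,0,0],[0,0.1,-1,0,0,0],[0,0,-1.5,0,0,0],[0,0,-1.5,0,0,0],[0,0,-1,0,0,0],[0,0,-0.5,0,0,0],[0,0,-0.2,0,0,0],[0,0,0,0,0,0]]}}

```text
time: 35.85
position: [0.3926, 0.3074, 0.0582]
eef_rot: [0.001, 0.376, 0.927, 0.001]
wrist_force: [0.2, -0.7, 0.2]
grip_width: 0.997
```

```bash
python3 tools.py
```

```text
pos cm [39.26 30.74  5.82] z [ 0.0021  0.0018 -1.    ] fix rotx,roty deg [-0.1   0.12] jaw yaw 45.8 F [ 0.2 -0.7  0.2]
```

Request:
{"op": "arm_command", "data": {"series": [[0.2,-0.3,0,0,0,0],[0,0,-0.1,0,0,0],[0,0,0,0,0,0]]}}

```text
time: 36.1
position: [0.395, 0.3047, 0.0581]
eef_rot: [0.001, 0.376, 0.927, 0.002]
wrist_force: [0.0, 0.2, -0.0]
grip_width: 1.001
```

Request:
{"op": "arm_command", "data": {"series": [[0,0,0,0,0,0],[0,0,0,0,0,0],[0,0,0,0,0,0],[0,0,0,0,0,0],[0,0,0,0,0,0],[0,0,0,0,0,0]], "claw": 255}}

```text
time: 36.6
position: [0.3953, 0.3047, 0.0597]
eef_rot: [0.001, 0.376, 0.927, 0.002]
wrist_force: [0.2, 0.0, -2.8]
grip_width: 0.611
```

```bash
python3 tools.py
```

```text
pos cm [39.53 30.47  5.97] z [ 0.0043  0.0036 -1.    ] fix rotx,roty deg [-0.21  0.25] jaw yaw 45.8 F [ 0.2  0.  -2.8]
```

Request:
{"op": "arm_command", "data": {"series": [[0,0,1,0,0,0],[0,0,2,0,0,0],[0,0,2.5,0,0,0],[0.6,-1.3,1,0,0,-5],[1.2,-2.7,0,0,0,-5],[1.2,-2.7,0,0,0,-5],[1.2,-2.7,0,0,0,-5],[1.2,-2.7,0,0,0,-5],[1.2,-2.7,0,0,0,-5],[1.2,-2.7,0,0,0,-5],[1.2,-2.7,0,0,0,-5],[1.2,-2.7,0,0,0,-3]]}}

```text
time: 37.6
position: [0.4968, 0.0721, 0.1351]
eef_rot: [0.001, 0.697, 0.717, 0.005]
wrist_force: [-0.1, 0.3, -2.6]
grip_width: 0.609
```

Request:
{"op": "arm_command", "data": {"series": [[1.2,-2.7,0,0,0,0],[1.2,-2.7,0,0,0,0],[1.2,-2.7,0,0,0,0],[1.2,-2.3,0,0,0,0],[0.6,-1.2,0,0,0,0],[0,-0.3,0,0,0,0],[0,0,0,0,0,0],[0,0,0,0,0,0]]}}

```text
time: 38.27
position: [0.5528, -0.0596, 0.14]
eef_rot: [0.002, 0.702, 0.712, 0.006]
wrist_force: [0.5, 0.5, -3.3]
grip_width: 0.611
```

```bash
python3 tools.py
```

```text
pos cm [55.28 -5.96 14.  ] z [ 0.0102  0.0058 -0.9999] fix rotx,roty deg [-0.33  0.58] jaw yaw 0.9 F [ 0.5  0.5 -3.3]
```

Request:
{"op": "arm_command", "data": {"series": [[0.5,-0.5,-1,-0.2,0.3,0],[0.3,-0.4,-1.5,-0.1,0.3,0],[0,0,-2,0,0,0],[0,0,-1.5,0,0,0],[0,0,-0.8,0,0,0],[0,0,-0.4,0,0,0],[0,0,0,0,0,0],[0,0,0,0,0,0]]}}

```text
time: 38.93
position: [0.5616, -0.0628, 0.0635]
eef_rot: [-0.001, 0.699, 0.716, 0.0]
wrist_force: [-0.6, 0.5, -3.0]
grip_width: 0.614
```

```bash
python3 tools.py
```

```text
pos cm [56.16 -6.28  6.35] z [-0.0021  0.0022 -1.    ] fix rotx,roty deg [-0.13 -0.12] jaw yaw 1.4 F [-0.6  0.5 -3. ]
```

Request:
{"op": "arm_command", "data": {"series": [[0,-0.5,0,-0.1,0,0],[0,-0.2,-0.4,0,0,0],[0,0,-0.2,0,0,0],[0,0,0,0,0,0]]}}

```text
time: 39.27
position: [0.5626, -0.0705, 0.059]
eef_rot: [0.0, 0.698, 0.716, 0.0]
wrist_force: [-0.7, -0.4, -2.7]
grip_width: 0.607
```

```bash
python3 tools.py
```

```text
pos cm [56.26 -7.05  5.9 ] z [ 8.e-04 -1.e-04 -1.e+00] fix rotx,roty deg [0.01 0.05] jaw yaw 1.4 F [-0.7 -0.4 -2.7]
```

Request:
{"op": "arm_command", "data": {"series": [[-0.1,0,-0.4,0,0,0],[0,0.05,-0.3,0,0,0],[0,0,-0.1,0,0,0]]}}

```text
time: 39.52
position: [0.5618, -0.0708, 0.0533]
eef_rot: [0.001, 0.699, 0.715, 0.001]
wrist_force: [-11.0, 0.5, 36.6]
grip_width: 0.611
```

Request:
{"op": "arm_command", "data": {"series": [[0,0,0.05,0,0,0],[0,0,0,0,0,0],[0,0,0,0,0,0],[0,0,0,0,0,0],[0,0,0,0,0,0],[0,0,0,0,0,0]], "claw": 0}}

```text
time: 40.02
position: [0.5621, -0.0707, 0.054]
eef_rot: [0.002, 0.699, 0.715, 0.001]
wrist_force: [-0.9, 0.7, -0.2]
grip_width: 0.997
```

Request:
{"op": "arm_command", "data": {"series": [[0,0,1,0,0,0],[0,0,2.5,0,0,0],[0,0,3,0,0,0],[0,0,2,0,0,0],[-0.2,1.5,0.2,0,0,5],[-0.5,3,0,0,0,5],[-0.5,3,0,0,0,5],[-0.5,3,0,0,0,5],[-0.5,3,0,0,0,5],[-0.5,3,0,0,0,5],[-0.5,3,0,0,0,5],[-0.5,3,0,0,0,5]]}}

```text
time: 41.02
position: [0.5228, 0.1555, 0.1534]
eef_rot: [0.006, 0.404, 0.915, 0.002]
wrist_force: [0.2, 0.2, 0.1]
grip_width: 1.003
```

Request:
{"op": "arm_command", "data": {"series": [[-0.5,3,0,0,0,5],[-0.5,3,0,0,0,0],[-0.5,3,0,0,0,0],[-0.5,3,0,0,0,0],[-0.3,2,0,0,0,0],[0,1,0,0,0,0],[0,0,0,0,0,0],[0,0,0,0,0,0],[0,0,0,0,0,0]]}}

```text
time: 41.77
position: [0.4962, 0.3173, 0.1591]
eef_rot: [0.007, 0.356, 0.935, 0.004]
wrist_force: [0.8, -0.6, -0.5]
grip_width: 1.001
```

```bash
python3 tools.py
```

```text
pos cm [49.62 31.73 15.91] z [ 0.0152  0.0022 -0.9999] fix rotx,roty deg [-0.12  0.87] jaw yaw 48.3 F [ 0.8 -0.6 -0.5]
```

Request:
{"op": "arm_command", "data": {"series": [[-0.2,-0.2,-1,0,0.5,0],[-0.1,-0.1,-2,0,0.3,0],[0,0,-1.5,0,0,0],[0,0,-0.5,0,0,0],[0,0,0,0,0,0],[0,0,0,0,0,0]]}}

```text
time: 42.27
position: [0.4952, 0.3063, 0.1064]
eef_rot: [0.0, 0.36, 0.933, -0.0]
wrist_force: [-0.4, 0.1, 0.6]
grip_width: 0.999
```

```bash
python3 tools.py
```

```text
pos cm [49.52 30.63 10.64] z [-1.e-04 -4.e-04 -1.e+00] fix rotx,roty deg [ 0.02 -0.01] jaw yaw 47.8 F [-0.4  0.1  0.6]
```

Request:
{"op": "arm_command", "data": {"series": [[-0.3,0.6,0,0,0,0],[0,0.1,-1,0,0,0],[0,0,-1.5,0,0,0],[0,0,-1.2,0,0,0],[0,0,-0.7,0,0,0],[0,0,-0.3,0,0,0],[0,0,0,0,0,0],[0,0,0,0,0,0]]}}

```text
time: 42.93
position: [0.4928, 0.3154, 0.0588]
eef_rot: [0.001, 0.36, 0.933, 0.002]
wrist_force: [0.6, -0.2, -0.2]
grip_width: 1.001
```

```bash
python3 tools.py
```

```text
pos cm [49.28 31.54  5.88] z [ 0.0037  0.0026 -1.    ] fix rotx,roty deg [-0.15  0.21] jaw yaw 47.8 F [ 0.6 -0.2 -0.2]
```

Within 2 mm of the tin, so I'm gripping and then carrying to (0.5543, 0.0073).

Request:
{"op": "arm_command", "data": {"series": [[0,-0.1,0,0,0,0],[0,0,0,0,0,0],[0,0,0,0,0,0],[0,0,0,0,0,0],[0,0,0,0,0,0],[0,0,0,0,0,0],[0,0,0,0,0,0]], "claw": 255}}

```text
time: 43.52
position: [0.4932, 0.3144, 0.0606]
eef_rot: [0.002, 0.36, 0.933, 0.003]
wrist_force: [-0.1, 0.1, -3.2]
grip_width: 0.711
```

Request:
{"op": "arm_command", "data": {"series": [[0,0,1,0,0,0],[0,0,2,0,0,0],[0,0,2.5,0,0,0],[0.3,-1.5,1,0,0,-5],[0.6,-3,0,0,0,-5],[0.6,-3,0,0,0,-5],[0.6,-3,0,0,0,-5],[0.6,-3,0,0,0,-5],[0.6,-3,0,0,0,-5],[0.6,-3,0,0,0,-5],[0.6,-3,0,0,0,-5],[0.6,-3,0,0,0,-4]]}}

```text
time: 44.52
position: [0.5426, 0.0567, 0.1365]
eef_rot: [0.002, 0.691, 0.723, 0.007]
wrist_force: [0.7, 0.1, -4.0]
grip_width: 0.712
```

```bash
python3 tools.py
```

```text
pos cm [54.26  5.67 13.65] z [ 0.0124  0.0063 -0.9999] fix rotx,roty deg [-0.36  0.71] jaw yaw 2.6 F [ 0.7  0.1 -4. ]
```

Request:
{"op": "arm_command", "data": {"series": [[0.6,-2,0,-0.2,0.4,0],[0.3,-1,0,-0.1,0.3,0],[0,-0.3,0,0,0,0],[0,0,0,0,0,0],[0,0,0,0,0,0]]}}

```text
time: 44.93
position: [0.5525, 0.0167, 0.1393]
eef_rot: [0.001, 0.695, 0.719, 0.001]
wrist_force: [-0.1, 0.7, -4.6]
grip_width: 0.716
```

```bash
python3 tools.py
```

```text
pos cm [55.25  1.67 13.93] z [ 0.0019 -0.     -1.    ] fix rotx,roty deg [0.   0.11] jaw yaw 1.9 F [-0.1  0.7 -4.6]
```

Request:
{"op": "arm_command", "data": {"series": [[0.1,-0.5,-0.5,0,0,0],[0,-0.3,-1,0,0,0],[0,0,-2,0,0,0],[0,0,-2,0,0,0],[0,0,-1.2,0,0,0],[0,0,-0.5,0,0,0],[0,0,0,0,0,0],[0,0,0,0,0,0]]}}

```text
time: 45.6
position: [0.5519, 0.0143, 0.061]
eef_rot: [-0.001, 0.692, 0.722, 0.001]
wrist_force: [0.8, -1.0, -3.1]
grip_width: 0.71
```

```bash
python3 tools.py
```

```text
pos cm [55.19  1.43  6.1 ] z [ 0.001  0.003 -1.   ] fix rotx,roty deg [-0.17  0.06] jaw yaw 2.5 F [ 0.8 -1.  -3.1]
```

Request:
{"op": "arm_command", "data": {"series": [[0.2,-0.5,0.1,0,0,0],[0,-0.2,0,0,0,0],[0,0,-0.3,0,0,0],[0,0,0,0,0,0]]}}

```text
time: 45.93
position: [0.555, 0.0067, 0.0607]
eef_rot: [0.0, 0.691, 0.722, 0.002]
wrist_force: [0.1, 0.9, -4.7]
grip_width: 0.712
```

```bash
python3 tools.py
```

```text
pos cm [55.5   0.67  6.07] z [ 0.0037  0.003  -1.    ] fix rotx,roty deg [-0.17  0.21] jaw yaw 2.5 F [ 0.1  0.9 -4.7]
```

Request:
{"op": "arm_command", "data": {"series": [[-0.1,0,-0.4,0,0,0],[0,0,-0.3,0,0,0],[0,0,-0.1,0,0,0]]}}

```text
time: 46.18
position: [0.5544, 0.0068, 0.0538]
eef_rot: [0.001, 0.692, 0.722, 0.003]
wrist_force: [-12.4, 0.7, 44.9]
grip_width: 0.706
```

Request:
{"op": "arm_command", "data": {"series": [[0,0,0.05,0,0,0],[0,0,0,0,0,0],[0,0,0,0,0,0],[0,0,0,0,0,0],[0,0,0,0,0,0],[0,0,0,0,0,0]], "claw": 0}}

```text
time: 46.68
position: [0.5549, 0.0071, 0.0545]
eef_rot: [0.001, 0.691, 0.722, 0.004]
wrist_force: [-0.5, -0.8, -0.0]
grip_width: 1.0
```

Request:
{"op": "arm_command", "data": {"series": [[0,0,1,0,0,0],[0,0,2.5,0,0,0],[0,0,3,0,0,0],[0,0,2,0,0,0],[0.2,1.5,0.2,0,0,5],[0.4,3,0,0,0,5],[0.4,3,0,0,0,5],[0.4,3,0,0,0,5],[0.4,3,0,0,0,5],[0.4,3,0,0,0,5],[0.4,3,0,0,0,5],[0.4,3,0,0,0,5]]}}

```text
time: 47.68
position: [0.5848, 0.2333, 0.1557]
eef_rot: [0.004, 0.395, 0.919, 0.004]
wrist_force: [-0.3, 0.2, 0.0]
grip_width: 1.001
```

Request:
{"op": "arm_command", "data": {"series": [[0.4,3,0,0,0,5],[0.3,2.5,0,0,0,0],[0,1,0,0,0,0],[0,0.3,0,0,0,0],[0,0,0,0,0,0],[0,0,0,0,0,0]]}}

```text
time: 48.18
position: [0.5904, 0.3094, 0.1589]
eef_rot: [0.005, 0.348, 0.938, 0.005]
wrist_force: [0.3, -0.8, 0.4]
grip_width: 0.996
```

```bash
python3 tools.py
```

```text
pos cm [59.04 30.94 15.89] z [ 0.0121  0.0062 -0.9999] fix rotx,roty deg [-0.35  0.69] jaw yaw 49.3 F [ 0.3 -0.8  0.4]
```

Request:
{"op": "arm_command", "data": {"series": [[0,0.7,0,-0.2,0.4,0],[0,0.4,-1,-0.1,0.3,0],[0,0,-2,0,0,0],[0,0,-1.5,0,0,0],[0,0,-0.5,0,0,0],[0,0,0,0,0,0],[0,0,0,0,0,0]]}}

```text
time: 48.77
position: [0.5924, 0.3118, 0.1071]
eef_rot: [0.001, 0.353, 0.936, -0.001]
wrist_force: [-0.4, -1.2, 0.4]
grip_width: 1.001
```

```bash
python3 tools.py
```

```text
pos cm [59.24 31.18 10.71] z [ 8.0e-04 -3.1e-03 -1.0e+00] fix rotx,roty deg [0.18 0.05] jaw yaw 48.7 F [-0.4 -1.2  0.4]
```

Request:
{"op": "arm_command", "data": {"series": [[-0.3,0.9,0,0.1,0,0],[0,0.3,0,0,0,0],[0,0,-1,0,0,0],[0,0,0,0,0,0]]}}

```text
time: 49.1
position: [0.5899, 0.3251, 0.0986]
eef_rot: [0.002, 0.353, 0.936, 0.001]
wrist_force: [-1.3, 0.0, -0.8]
grip_width: 1.003
```

```bash
python3 tools.py
```

```text
pos cm [58.99 32.51  9.86] z [ 3.4e-03  3.0e-04 -1.0e+00] fix rotx,roty deg [-0.01  0.19] jaw yaw 48.7 F [-1.3  0.  -0.8]
```

Request:
{"op": "arm_command", "data": {"series": [[0,0,-1,0,0,0],[0,0,-1.3,0,0,0],[0,0,-1,0,0,0],[0,0,-0.5,0,0,0],[0,0,-0.2,0,0,0],[0,0,0,0,0,0],[0,0,0,0,0,0]]}}

```text
time: 49.68
position: [0.5898, 0.3249, 0.0545]
eef_rot: [0.002, 0.353, 0.936, 0.001]
wrist_force: [-1.2, 0.3, 1.4]
grip_width: 0.997
```

Request:
{"op": "arm_command", "data": {"series": [[0,0,0,0,0,0],[0,0,0,0,0,0],[0,0,0,0,0,0],[0,0,0,0,0,0],[0,0,0,0,0,0],[0,0,0,0,0,0],[0,0,0,0,0,0]], "claw": 255}}

```text
time: 50.27
position: [0.5905, 0.3252, 0.0564]
eef_rot: [0.002, 0.353, 0.936, 0.001]
wrist_force: [0.1, 0.7, -3.0]
grip_width: 0.66
```

```bash
python3 tools.py
```

```text
pos cm [59.05 32.52  5.64] z [ 5.2e-03  9.0e-04 -1.0e+00] fix rotx,roty deg [-0.05  0.3 ] jaw yaw 48.7 F [ 0.1  0.7 -3. ]
```

Request:
{"op": "arm_command", "data": {"series": [[0,0,1,0,0,0],[0,0,2,0,0,0],[0,0,2.5,0,0,0],[-0.2,-1.3,1.2,0,0,-5],[-0.4,-2.7,0,0,0,-5.5],[-0.4,-2.7,0,0,0,-5.5],[-0.4,-2.7,0,0,0,-5.5],[-0.4,-2.7,0,0,0,-5.5],[-0.4,-2.7,0,0,0,-5.5],[-0.4,-2.7,0,0,0,-5.5],[-0.4,-2,0,0,0,-5],[0,-1,0,0,0,-3]]}}

```text
time: 51.27
position: [0.5572, 0.115, 0.1344]
eef_rot: [0.004, 0.702, 0.712, 0.005]
wrist_force: [0.8, -0.4, -3.3]
grip_width: 0.658
```

Request:
{"op": "arm_command", "data": {"series": [[0,-0.5,0,0,0,0],[0,0,0,0,0,0],[0,0,0,0,0,0]]}}

```text
time: 51.52
position: [0.5581, 0.1091, 0.1359]
eef_rot: [0.004, 0.702, 0.712, 0.006]
wrist_force: [-0.4, 0.4, -2.5]
grip_width: 0.659
```

```bash
python3 tools.py
```

```text
pos cm [55.81 10.91 13.59] z [ 0.0133  0.0024 -0.9999] fix rotx,roty deg [-0.14  0.76] jaw yaw 0.8 F [-0.4  0.4 -2.5]
```

Request:
{"op": "arm_command", "data": {"series": [[0,-1,0,0,0.4,0.5],[0,-1,0,-0.1,0.3,0.5],[0,-0.5,-0.5,0,0,0],[0,0,-1.5,0,0,0],[0,0,-1.5,0,0,0],[0,0,-0.7,0,0,0],[0,0,0,0,0,0],[0,0,0,0,0,0]]}}

```text
time: 52.18
position: [0.5588, 0.0834, 0.0911]
eef_rot: [-0.001, 0.691, 0.723, 0.001]
wrist_force: [1.4, -0.2, -2.6]
grip_width: 0.661
```

```bash
python3 tools.py
```

```text
pos cm [55.88  8.34  9.11] z [-3.0e-04  2.1e-03 -1.0e+00] fix rotx,roty deg [-0.12 -0.02] jaw yaw 2.5 F [ 1.4 -0.2 -2.6]
```

Request:
{"op": "arm_command", "data": {"series": [[-0.3,-0.2,-0.5,0,0,0],[0,0,-1,0,0,0],[0,0,-1,0,0,0],[0,0,-0.7,0,0,0],[0,0,-0.2,0,0,0],[0,0,0,0,0,0],[0,0,0,0,0,0]]}}

```text
time: 52.77
position: [0.5558, 0.0814, 0.0545]
eef_rot: [-0.001, 0.691, 0.723, 0.001]
wrist_force: [-0.1, -0.1, -3.0]
grip_width: 0.656
```

```bash
python3 tools.py
```

```text
pos cm [55.58  8.14  5.45] z [ 8.0e-04  2.5e-03 -1.0e+00] fix rotx,roty deg [-0.14  0.05] jaw yaw 2.6 F [-0.1 -0.1 -3. ]
```

Request:
{"op": "arm_command", "data": {"series": [[0,0,-0.3,0,0,0],[0,0,-0.3,0,0,0],[0,0,-0.1,0,0,0]]}}

```text
time: 53.02
position: [0.5573, 0.082, 0.0493]
eef_rot: [0.0, 0.691, 0.723, 0.003]
wrist_force: [-6.6, -1.3, 26.5]
grip_width: 0.66
```

Contact made. I'm releasing, rising and backing away towards the left for a final check.

Request:
{"op": "arm_command", "data": {"series": [[0,0,0.05,0,0,0],[0,0,0,0,0,0],[0,0,0,0,0,0],[0,0,0,0,0,0],[0,0,0,0,0,0],[0,0,0,0,0,0]], "claw": 0}}

```text
time: 53.52
position: [0.5582, 0.0821, 0.0505]
eef_rot: [0.001, 0.691, 0.723, 0.004]
wrist_force: [-0.3, 0.4, 0.2]
grip_width: 1.0
```

Request:
{"op": "arm_command", "data": {"series": [[0,0,1,0,0,0],[0,0,2.5,0,0,0],[0,0,3,0,0,0],[0,0,3,0,0,0],[-0.3,1.5,1.5,0,0,3],[-0.6,3,0,0,0,5],[-0.6,3,0,0,0,5],[-0.6,3,0,0,0,5],[-0.6,3,0,0,0,5],[-0.6,3,0,0,0,5],[-0.6,3,0,0,0,5],[-0.6,3,0,0,0,5]]}}

```text
time: 54.52
position: [0.5111, 0.308, 0.1755]
eef_rot: [0.004, 0.411, 0.911, 0.005]
wrist_force: [0.2, 0.2, 0.3]
grip_width: 1.001
```

Request:
{"op": "arm_command", "data": {"series": [[-0.6,2,0,0,0,0],[0,1,0,0,0,0],[0,0,0,0,0,0],[0,0,0,0,0,0],[0,0,0,0,0,0]]}}

```text
time: 54.93
position: [0.5017, 0.3452, 0.1784]
eef_rot: [0.004, 0.405, 0.914, 0.006]
wrist_force: [-0.3, -0.2, 0.4]
grip_width: 1.0
```

```bash
python3 tools.py; python3 chk.py k2
```

```text
pos cm [50.17 34.52 17.84] z [ 0.0121  0.0086 -0.9999] fix rotx,roty deg [-0.49  0.69] jaw yaw 42.2 F [-0.3 -0.2  0.4]
top plane 1440 ztop 0.046 circ [ 0.4763 -0.3111] 0.0729 rect [ 476.3 -311.3] [142.5  42.2] 10.6
top tall 679 ztop 0.117 circ [0.5573 0.0847] 0.0284 rect [557.2  84.4] [53.  54.1] 60.8
top tall 926 ztop 0.113 circ [0.5539 0.0079] 0.0319 rect [554.1   7.9] [61.5 61.7] 44.7
top tall 618 ztop 0.126 circ [ 0.5601 -0.0694] 0.0268 rect [559.9 -69.4] [50.9 51.9] 25.7
scene plane 1347 ztop 0.046 circ [ 0.4744 -0.3131] 0.0734 rect [ 474.5 -313.4] [143.7  40.1] 10.8
scene tall 492 ztop 0.118 circ [0.5565 0.0816] 0.0284 rect [557.1  81.2] [54.3 53.7] 0.9
scene tall 651 ztop 0.113 circ [0.5514 0.005 ] 0.0326 rect [552.1   5.4] [61.5 62.4] 46.0
scene tall 465 ztop 0.127 circ [ 0.559  -0.0725] 0.0273 rect [559.3 -72.9] [52.6 51.1] 47.9
```

View pics/k2scene.png

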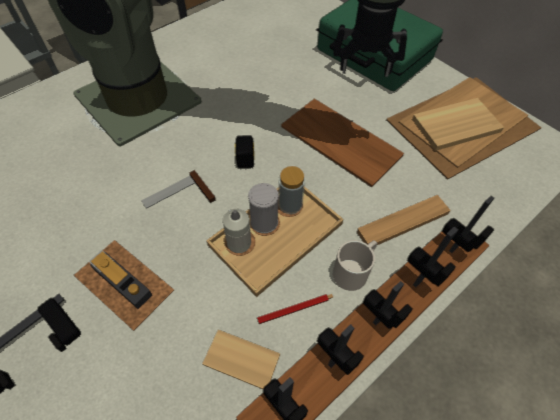

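The scene view shows all three containers upright in the tray at (291,190), (263,208) and (236,232). The plane is centred on the mat at (122,280), the bystanders are unmoved and the gripper is clear. I'm handing in.

```bash
python3 -c "
from bench import hand_in,get_state
print(hand_in())"
```

```text
the job is handed in; nothing more can be done
None
```

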